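# Change the plug-in module of the coil tester

## Task

The coil tester is to measure the next batch with its other plug-in module. Press down the module that sits in the tester's bay so that its push-push catch lets go and it comes up, lift it out and stand it in the empty pocket of the plywood rack; then put the rack's module with the two round brass terminals into the bay and press it down until the catch holds it. Press gently, because the contacts in the bay floor and the catch are ruined by more than about 20 N, and leave the plain-topped module in its pocket and the other things on the bench as they are.

Things in the scene. Friction and masses are not known exactly. Their poses are not given: they have to be found in the camera images.
- tester: Bench coil tester, fixed: grey box, module bay in its flat top, 100 mm above the bench. Origin on the bay's vertical centre line at bench height; x away from the front panel (the short way across the bay), y along the bay's long side, z up. Housing x -40 to +100, y -55 to +55 mm; panel knob and terminals stand out 15 mm at -x.
- bay_mouth (a point): Centre of the bay's dark-rimmed rectangular mouth, in the plane of the tester's top; axes as the tester's. Inside, the bay is 28.4 mm (x) by 62.4 mm (y): 1.2 mm clearance all round a module, with a 4 mm 45-degree lead-in at the mouth. Hooks inside grip the side notches of a module that is held down, so it cannot be pulled out until the catch has let go.
- carrier: Carrier: sprung floor inside the bay; a module stands on it. Origin: centre of its top face, 57 mm above the bench when out, 42 mm when the catch holds it. As in a ball pen, each press to the end stop and release swaps out and held; a shorter press changes nothing. The stop is 5 to 18 mm below held, differs each time and for holding and releasing, only felt: spring 5 to 9 N all the way, then a steep rise; 12 N against it is enough.
- old_module: Module in the bay at the start, held by the catch: grey block 26 (x) x 60 (y) x 86 mm high, 0.1 to 0.21 kg, flat black cap with four small flush steel sockets. Origin: centre of its underside, z up. Grip it across the 26 mm. On the carrier, its top stands 28 mm above the tester's top when held, 43 mm when released.
- new_module: Module to be fitted: same block, 26 (x) x 60 (y) x 86 mm, 0.1 to 0.21 kg, but two round brass terminals on its cap, 11 mm across, 5 mm high, 20.5 mm either side of the middle along y; the cap between them is flat and free. Stands upright in the left or middle pocket of the rack. Origin: centre of its underside, z up. It fits the bay either way round.
- blank_module: Blanking module: same block, 26 x 60 x 86 mm, with a plain black cap. Stands in the other one of the left and middle pockets and stays there. Origin: centre of its underside.
- rack: Plywood rack, fixed, 214 mm long (y), 56 mm deep, 36 mm high: three pockets in a row along y, 68 mm apart, each 30 (x) x 64 (y) mm inside, floor 6 mm and rim 36 mm above the bench. A module stands in one upright, its width along the row, 56 mm of it above the rim. Origin: centre of the rack at bench height; x away from the robot, y to the left along the row.
- pocket_right (a point): Centre of the floor of the rack's right-hand pocket (68 mm from the rack's centre towards -y of the rack), empty at the start; axes as the rack's.
- small_toroid: Bystander: small wound toroid, 70 mm across, 58 mm high, with wire ends, in front of the tester. Origin: centre of its underside.
- cutter: Bystander: side cutters with red handles lying flat, 130 x 57 x 11 mm, in front of the tester. Origin: centre of the underside.
There are look-alikes about, which are no part of the job. What is shaped like the old_module but blue or green is not meant.

How it is judged:
By the outcome, as a careful person would: the job done as asked, in the order asked, and still so for the second after the job is handed in, with the robot touching nothing.
It also fails if it takes over 61 s, if anything falls off the work surface, if the arm or the gripper's body presses on something with over 40 N, if the wrist force passes 120 N, or if a joint passes its speed limit or range.

## Robot

A 6-joint arm with a two-finger parallel gripper is mounted at the origin on the work surface; the furniture and walls round the work are solid. World frame = base frame: x ahead of the robot, y to its left, z up, the work surface at z = 0. Lengths are in m, angles in rad, forces in N, time in s.
With the tool pointing down it reaches from about 0.3 to 0.775 m from the base axis. Payload 14.6 kg.
Tool frame: the origin (TCP) lies at the very end of the fingers, on their centre line; the grasp point (between the pads) lies env.hold_point_z behind it (env.hold_point_z is the distance from the TCP to the grasp point, in m); x points along the fingers, z is the direction in which the jaws open and shut, and the axes are right-handed (so a half turn about x gives the same grasp; the last joint's range is limited). The gripper opens to 85 mm and grips with 20 to 120 N. Pads are 22 mm wide; open, the fingers measure 114 mm over their backs; the gripper's body (76 mm by 85 mm) begins 54 mm behind the grasp point. The pads swing forward as they close: fully open they stand 13 mm farther back than shut.
Start: joints at [1.116, 0.3, 1.521, -0, 1.321, -0.067], TCP at [0.208, 0.509, 0.231] pointing down, gripper open.
Joint ranges: [-3.03, 3.03], [-0.79, 2.21], [0.23, 2.52], [-1.04, 4.18], [0, 3.07], [-2.55, 2.55]. Speed limits (rad/s): [2.22, 2.22, 2.57, 3.14, 3.14, 3.14].

## Interface

Orientations are given as a unit quaternion [w, x, y, z].
In Python, from workcell import env gives the robot as it stands.
- The arm moves only by the shell command python3 -m pendant 'ROWS' [OPENING] [FORCE]. ROWS is JSON, a list of rows, each an object with "dp": the shift along the tool's x, y, z in cm, a list of three; "angular": the turn, a rotation vector about the tool's x, y, z in degrees, a list of three. In form: [{"dp": [dx, dy, dz], "angular": [wx, wy, wz]}, ...]. A call has 1 to 12 rows; each row is the pose to reach, as a shift and turn from the pose measured when the call began, along the tool's axes at that moment; what a row does not reach only later rows make up. A row lasts 1/12 s, in which the tool goes at most 41.7 mm and 7.16 degrees, less where a joint would pass 70% of its speed; a pose out of reach is approached as far as the arm can. A call with a gripper value outside its range is refused whole. OPENING is the gripper's target within -1 to 1 (shut at 1, half-way at 0, fully open at -1), set as the call begins (- or left out, the last holds). The fingers move at their own pace and stop on an object; FORCE is the grip in N (left out, the last holds). Time passes only in rows, so rows that repeat a pose let the fingers close. It gives the time, the measured TCP pose, the force and the opening at its end, in the units of the state.
- env.get_state(): the state, without advancing time (a new reading comes with each control period).
- env.read_camera(name): name is "side" or "top"; returns (picture, depth): 420x560x3 uint8, red, green, blue; 420x560 float32, m along the optical axis (not along the pixel's ray), 0 where there is no reading.
- env.calibration(name): a dict with "camera_matrix" (3x3 intrinsics, pixels), "R" (3x3) and "t" (3): a world point X has camera coordinates R X + t. Camera axes: x right, y down, z forward; pixel columns grow to the right and rows downward; lengths in m; the calibration is good to about 2 mm. A picture is of the moment at which its call begins. calibration takes no time and is no camera call.
- env.job_done(): hands the job in, once; it reports no verdict.
The state is a dict: "t": time; "q": joint angles; "joint_velocities": joint speeds; "joint_torque": joint torques, N m; "ee_pos": TCP position; "tool_rot": TCP orientation; "contact_force": force on the tool from outside, world axes, zero at the start; "ft_torque": the same for the moment, N m; "width": finger opening in m.
Only numpy, scipy, OpenCV 4.12 (cv2) and the standard library are available. Lean on these libraries where they do the work, as an engineer would, in place of code of your own. Each camera call takes 0.05 s, during which the arm holds its last target.

## Working session

There is one attempt and no reset: what is moved stays moved. The work goes in short steps, Python scripts to look and compute and a shell command to move; the robot and the scene stay as the last step left them, time stands still between calls to the robot, and variables do not carry over. Pictures are saved under pics/ and viewed, and the job is handed in when it is done.

```bash
ls; mkdir -p pics; python3 - <<'E'
from workcell import env
import cv2,numpy as np
print(env.get_state(), env.hold_point_z)
for n in("side","top"):
    p,d=env.read_camera(n); cv2.imwrite(f"pics/{n}0.png",p[:,:,::-1]); np.save(f"pics/{n}0.npy",d)
    c=env.calibration(n); print(n,c, "cam at",-c["R"].T@c["t"])
E
```

```text
pics
{'t': 0.0, 'q': array([ 1.11638671e+00,  3.00483141e-01,  1.52159986e+00, -4.72879244e-05,
        1.32069271e+00, -6.66194747e-02]), 'joint_velocities': array([-7.21018070e-04, -9.02300068e-04, -1.15075353e-04,  3.75353058e-05,
        6.95279241e-04, -7.51075707e-04]), 'joint_torque': array([ 1.72717300e-04, -5.43522120e+01, -3.61767876e+01, -2.40572780e-05,
        4.23552410e-03, -5.12418080e-05]), 'ee_pos': array([0.20789662, 0.5089357 , 0.23070677]), 'tool_rot': array([ 0.58661553, -0.39451636,  0.58732323,  0.39406913]), 'contact_force': array([0.29741473, 0.7414867 , 0.4474365 ]), 'ft_torque': array([-0.01405412,  0.04939953, -0.03879628]), 'width': 0.08538273551036854} 0.0187
side {'camera_matrix': array([[463.69133086,   0.        , 278.69994473],
       [  0.        , 463.69133086, 211.35159405],
       [  0.        ,   0.        ,   1.        ]]), 'R': array([[ 0.92522724, -0.37906683, -0.01621413],
       [-0.19973625, -0.45029264, -0.87025396],
       [ 0.32258331,  0.80842122, -0.49233641]]), 't': array([-0.4485667 ,  0.20186339,  0.90525183])} cam at [ 0.16332643 -0.81096394  0.61408773]
top {'camera_matrix': array([[533.46810189,   0.        , 272.26530138],
       [  0.        , 533.46810189, 204.86660147],
       [  0.        ,   0.        ,   1.        ]]), 'R': array([[ 0.02401632, -0.99450741,  0.10187358],
       [-0.98667228, -0.03998448, -0.15773098],
       [ 0.16093799, -0.09672772, -0.98221317]]), 't': array([0.00732901, 0.497038  , 1.41284484])} cam at [0.26285719 0.16382381 1.46536647]
```

View pics/side0.png

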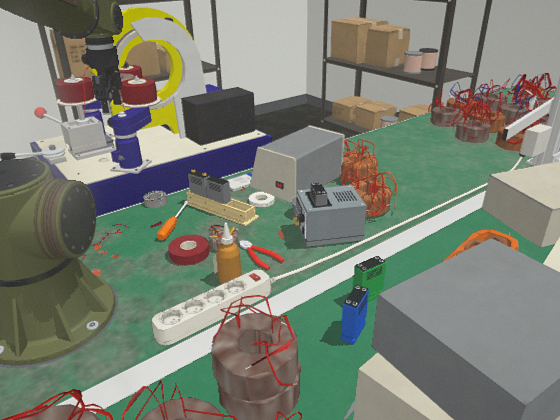

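View pics/top0.png

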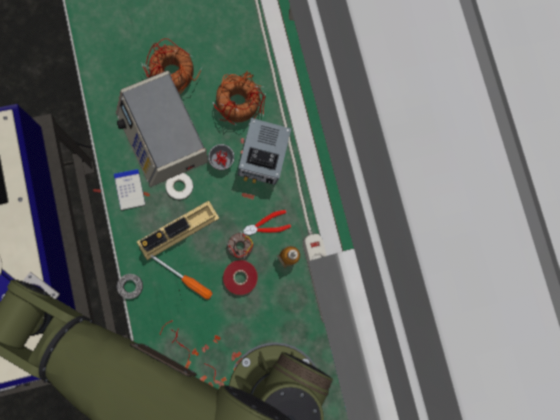

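```bash
python3 - <<'E'
import cv2
t=cv2.imread("pics/top0.png"); s=cv2.imread("pics/side0.png")
f=lambda im,x,y,w,h,k:cv2.resize(im[y:y+h,x:x+w],None,fx=k,fy=k,interpolation=cv2.INTER_CUBIC)
cv2.imwrite("pics/t_tester.png",f(t,230,110,80,80,7))
cv2.imwrite("pics/t_rack.png",f(t,130,195,100,70,8))
cv2.imwrite("pics/s_both.png",f(s,170,150,200,110,4))
E
```

```text
(no output)
```

View pics/t_tester.png

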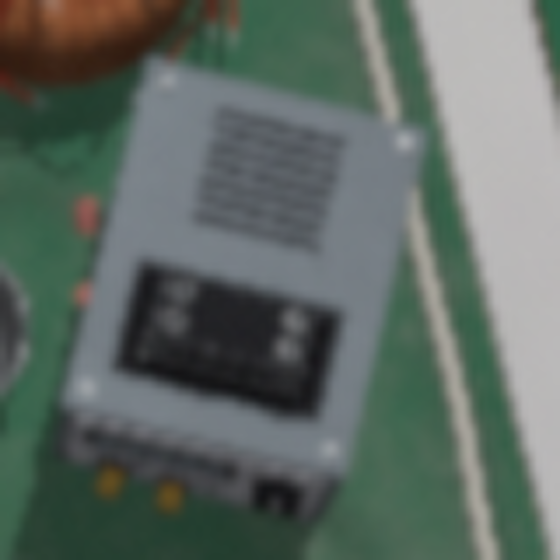

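View pics/t_rack.png

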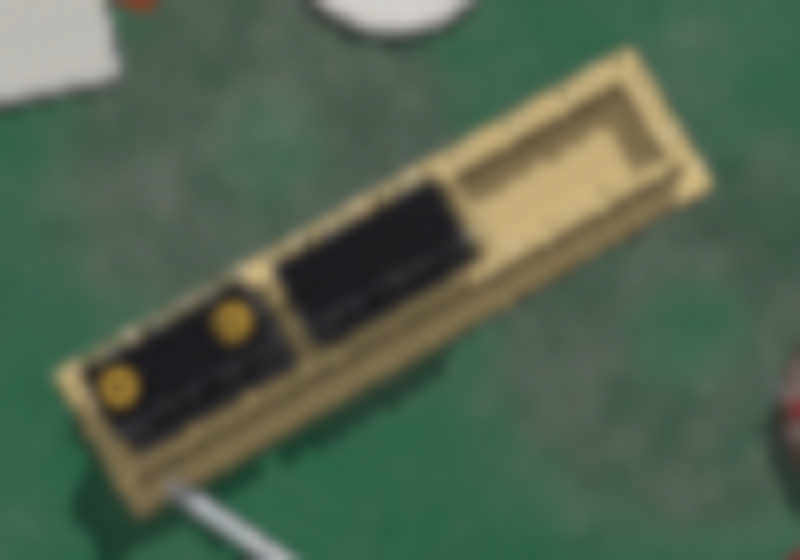

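View pics/s_both.png

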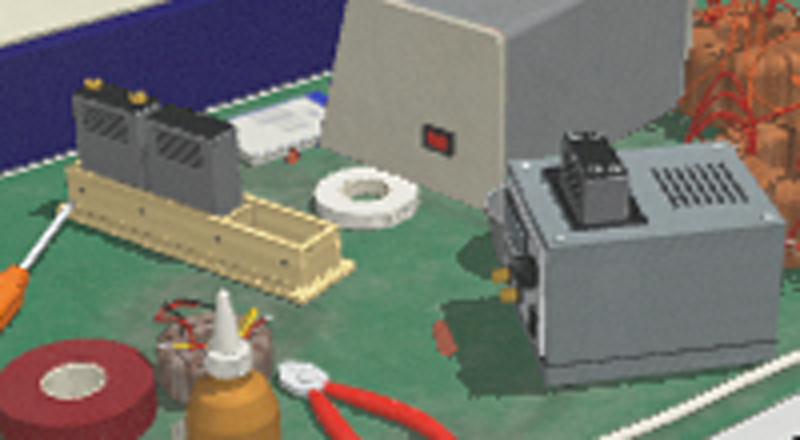

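```bash
cat > h.py <<'E'
import numpy as np,cv2
from workcell import env
def ray(n,u,v,z):
    c=env.calibration(n);K,R,t=c["camera_matrix"],c["R"],c["t"]
    o=-R.T@t; d=R.T@np.linalg.inv(K)@np.array([u,v,1.]); return o+d*(z-o[2])/d[2]
def proj(n,X):
    c=env.calibration(n); p=c["camera_matrix"]@(c["R"]@np.asarray(X)+c["t"]); return p[:2]/p[2]
def cloud(n,d):
    c=env.calibration(n);K,R,t=c["camera_matrix"],c["R"],c["t"]
    v,u=np.indices(d.shape); P=np.stack([(u-K[0,2])/K[0,0]*d,(v-K[1,2])/K[1,1]*d,d],-1)
    return (P-t)@R
E
python3 - <<'E'
from h import *
for (a,b) in [("top",(0,0)),("side",(0,0))]:
    d=np.load(f"pics/{a}0.npy");P=cloud(a,d);ok=d>0
    tc=ray("top",263,156,.1); rc=ray("top",178,231,.036)
    for nm,c,lo,hi,r in [("testertop",tc,.092,.108,.13),("oldtop",tc,.122,.135,.06),("rim",rc,.03,.042,.13),("modtops",rc,.085,.1,.13)]:
        m=ok&(P[...,2]>lo)&(P[...,2]<hi)&(np.hypot(P[...,0]-c[0],P[...,1]-c[1])<r)
        m=cv2.morphologyEx(m.astype(np.uint8),cv2.MORPH_OPEN,np.ones((2,2))) if nm!="rim" else m.astype(np.uint8)
        k,l,st,_=cv2.connectedComponentsWithStats(m)
        for i in range(1,k):
            if st[i,4]<20: continue
            Q=P[l==i]; print(a,nm,st[i,4],Q[:,2].mean().round(4),np.median(Q[:,2]).round(4),cv2.minAreaRect((Q[:,:2]*1000).astype(np.float32)))
# manual
print("corners")
for u,v in [(150,62),(425,130),(62,408),(342,480)]:
    print(ray("top",(u+.5)/7-.5+230,(v+.5)/7-.5+110,.1))
print("oldcap",ray("top",(234.5)/7-.5+230,321/7-.5+110,.128))
print("brass")
for u,v in [(120,387),(234,323)]:
    print(ray("top",(u+.5)/8-.5+130,(v+.5)/8-.5+195,.097))
print("rack rim corners")
for u,v in [(632,48),(712,187),(60,375)]:
    print(ray("top",(u+.5)/8-.5+130,(v+.5)/8-.5+195,.036))
E
```

```text
top testertop 1847 0.1028 0.0999 ((495.810791015625, 76.42041015625), (116.5057601928711, 491.97662353515625), 78.07209777832031)
top oldtop 224 0.1324 0.1281 ((441.8634948730469, 92.72715759277344), (60.54404830932617, 380.4290771484375), 77.38092041015625)
top rim 312 0.0357 0.0357 ((425.08154296875, 275.18408203125), (40.864723205566406, 210.44398498535156), 32.614139556884766)
top modtops 242 0.0995 0.0913 ((346.48480224609375, 234.4001007080078), (212.89535522460938, 58.90251541137695), 26.75827407836914)
top modtops 246 0.0894 0.0917 ((386.7291259765625, 330.8207702636719), (23.51304817199707, 58.73272705078125), 33.6555290222168)
side testertop 1244 0.1007 0.0981 ((407.5612487792969, -299.07806396484375), (1122.068115234375, 166.3557586669922), 56.05976867675781)
side oldtop 147 0.1273 0.1268 ((441.4105224609375, -258.0538330078125), (1237.1988525390625, 38.73870849609375), 61.50661849975586)
side rim 361 0.0342 0.0339 ((423.462158203125, 270.0633239746094), (46.64679718017578, 210.9058837890625), 33.34527587890625)
side modtops 254 0.0943 0.0895 ((339.22174072265625, -83.89593505859375), (1493.0760498046875, 94.82740783691406), 80.03412628173828)
corners
[0.7174287  0.09190336 0.1       ]
[ 0.69649747 -0.01407372  0.1       ]
[0.58106254 0.12070896 0.1       ]
[0.5584008  0.01479853 0.1       ]
oldcap [0.61065706 0.05932242 0.128     ]
brass
[0.37682559 0.34999931 0.097     ]
[0.3982563  0.31585182 0.097     ]
rack rim corners
[0.50182353 0.1959942  0.036     ]
[0.45559235 0.16727694 0.036     ]
[0.3852091  0.37788313 0.036     ]
```

```bash
python3 - <<'E'
from h import *
for a in ("top","side"):
    d=np.load(f"pics/{a}0.npy");P=cloud(a,d);ok=d>0
    tc=ray("top",263,156,.1); rc=ray("top",178,231,.036)
    for nm,c,lo,hi,r in [("testertop",tc,.094,.106,.13),("oldtop",tc,.122,.135,.06),("rim",rc,.03,.042,.13),("modtops",rc,.086,.094,.13)]:
        m0=ok&(P[...,2]>lo)&(P[...,2]<hi)&(np.hypot(P[...,0]-c[0],P[...,1]-c[1])<r)
        k,l,st,_=cv2.connectedComponentsWithStats(m0.astype(np.uint8),connectivity=4)
        for i in range(1,k):
            if st[i,4]<40: continue
            Q=P[l==i]; R=cv2.minAreaRect((Q[:,:2]*1000).astype(np.float32)); print(a,nm,st[i,4],np.median(Q[:,2]).round(4),np.round(R[0],1),np.round(R[1],1),round(R[2],2),"mean",Q.mean(0).round(4))
E
```

```text
top testertop 1781 0.1 [639.5  52.6] [110.  145.7] 78.02 mean [0.6428 0.0522 0.1   ]
top oldtop 229 0.1284 [610.5  58.9] [59.4 27.7] 76.78 mean [0.6102 0.0593 0.1286]
top rim 243 0.0356 [421.  270.9] [ 39.3 211.9] 40.93 mean [0.4212 0.2706 0.0357]
top rim 41 0.0347 [453.9 197.8] [ 5.9 47.8] 32.7 mean [0.454  0.1971 0.0351]
top modtops 166 0.0913 [423.9 274.7] [26.3 59. ] 31.54 mean [0.4234 0.2762 0.0911]
top modtops 130 0.091 [388.7 330.6] [26.5 55.3] 29.43 mean [0.3881 0.3307 0.091 ]
side testertop 1189 0.0983 [638.2  48.5] [114.8 140.8] 78.1 mean [0.638  0.0384 0.0983]
side oldtop 149 0.1269 [608.7  53.6] [61.8 25.8] 79.78 mean [0.6067 0.0513 0.1266]
side rim 359 0.0339 [423.5 270.1] [ 46.6 210.9] 33.35 mean [0.4217 0.2572 0.0343]
side modtops 228 0.0899 [404.7 299.3] [ 30.5 127.8] 32.41 mean [0.405  0.2941 0.0897]
```

```bash
cat > ov.py <<'E'
from h import *
def ov(im,n,segs,x,y,w,h,k,out):
    o=cv2.resize(im[y:y+h,x:x+w],None,fx=k,fy=k,interpolation=cv2.INTER_CUBIC)
    for pts,col in segs:
        q=np.array([((proj(n,p)-[x,y]+.5)*k-.5) for p in pts])
        cv2.polylines(o,[np.round(q).astype(np.int32)],True,col,1)
    cv2.imwrite(out,o)
def rect(c,yaw,ax,ay,z,cx=0,cy=0):
    a=np.radians(yaw);X=np.array([np.cos(a),np.sin(a)]);Y=np.array([-X[1],X[0]])
    return [np.r_[np.array(c)+X*(cx+sx*ax/2)+Y*(cy+sy*ay/2),z] for sx,sy in((-1,-1),(1,-1),(1,1),(-1,1))]
E
python3 - <<'E'
from ov import *
R=(.4225,.2735);yaw=32.2;G=(0,255,0);M=(255,0,255);C=(255,255,0)
S=[(rect(R,yaw,.056,.214,.036),G),(rect(R,yaw,.056,.214,0),C)]
for s in(-.068,0,.068): S.append((rect(R,yaw,.030,.064,.036,0,s),M))
S.append((rect(R,yaw,.030,.064,.006,0,-.068),C))
for n,b in(("top",(130,195,100,70,8)),("side",(170,160,110,75,7))):
    ov(cv2.imread(f"pics/{n}0.png"),n,S,*b,f"pics/ovr_{n}.png")
T=(.610,.0592);ty=-12
S=[(rect(T,ty,.14,.11,.1,.03),G),(rect(T,ty,.0364,.0704,.1),M),(rect(T,ty,.026,.06,.128),C)]
for n,b in(("top",(230,110,80,80,7)),("side",(280,170,100,80,7))):
    ov(cv2.imread(f"pics/{n}0.png"),n,S,*b,f"pics/ovt_{n}.png")
E
```

```text
(no output)
```

View pics/ovr_top.png

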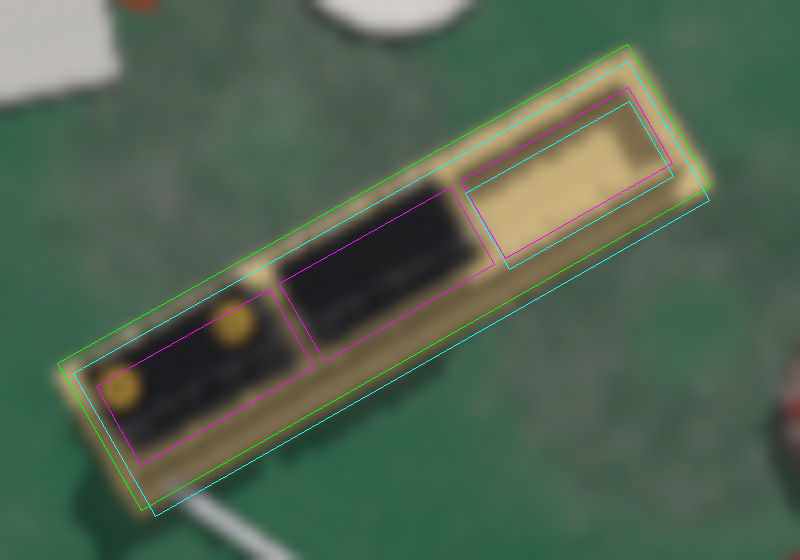

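View pics/ovr_side.png

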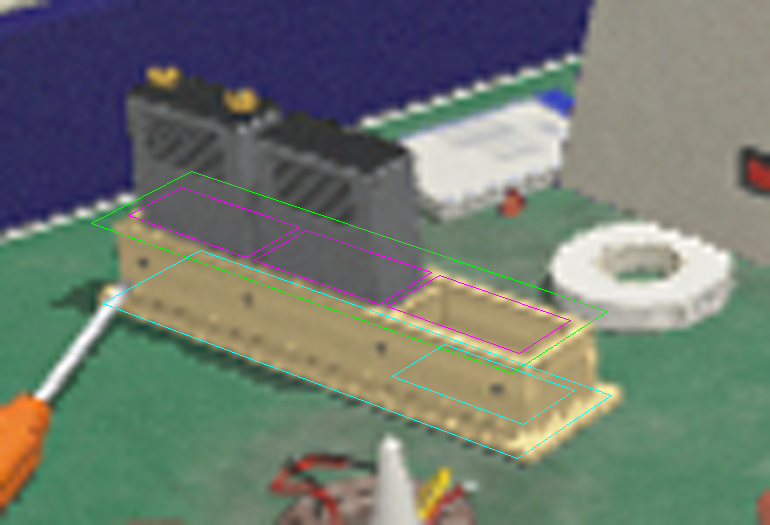

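View pics/ovt_top.png

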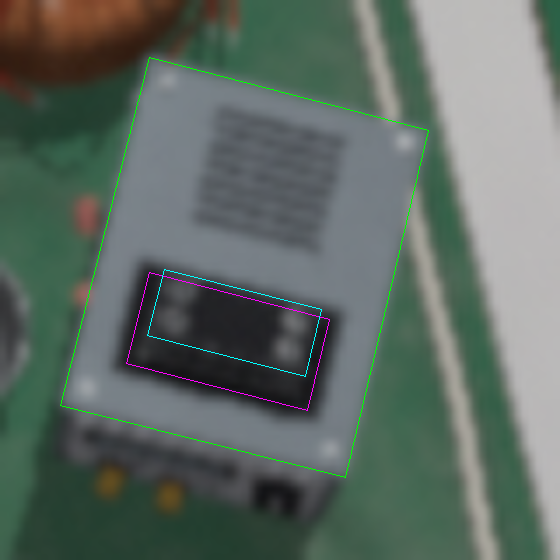

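View pics/ovt_side.png

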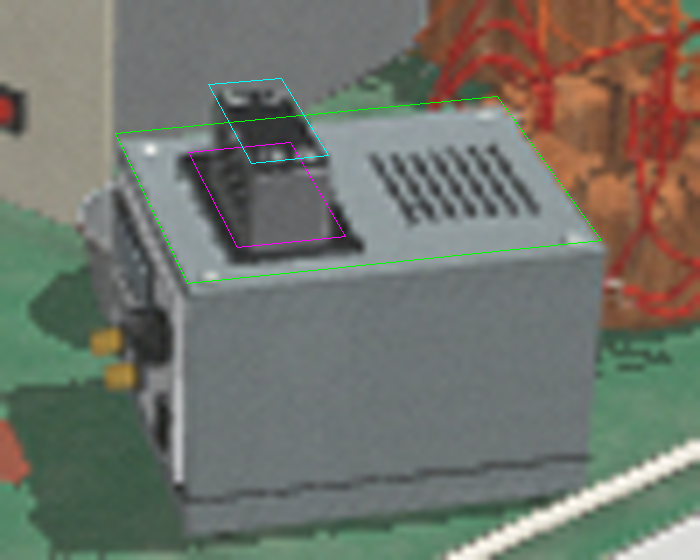

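```bash
python3 - <<'E'
from ov import *
d=np.load("pics/top0.npy");P=cloud("top",d)
print("cols",list(range(184,222,1)))
for v in range(196,232):
    print(v," ".join("%3d"%round(P[v,u,2]*1000) for u in range(184,222)))
R=np.array([.4225,.2735]);yaw=np.radians(32.2)
E
```

```text
cols [184, 185, 186, 187, 188, 189, 190, 191, 192, 193, 194, 195, 196, 197, 198, 199, 200, 201, 202, 203, 204, 205, 206, 207, 208, 209, 210, 211, 212, 213, 214, 215, 216, 217, 218, 219, 220, 221]
196  10  10   6   4   1   1  -2   1  -4  -3  -1   4  -2   4  -1   2  -1   2  -2   4  -2   1   1   4  -1   4  -4   3  -3   1   3  -2   2   8   0  -3  -3   6
197  10   7   0   2  -4  -2   4  -5  -5  -4   1   3  -1  -4   0   1  -5   4   4   1  -3   1  -7  -4  -3  -5   2  -4  -1   1  -5   2  -5  -2   0  -2  -2   1
198   0   3  -2   5   3   1  -2  -9  -6   0   5  -2  -1   3   4  -2  -2  -1   3  -1  -5  -7   5   5   1   0  -3   0  -2   1  -4  -5   3  -7   2   3   0   4
199   1  -1  -6   9   2   1  -3  -1   1  -7   5   3   4   0   3  -1  -1   0   0   2   5  -3  -4  -3   3  -2   3   5   2  -1  -5  -3   1   1   0   4  -1   0
200  -5  -2  -2   1  -1  -4   5   0   1  -3  -2  -2  -2   3   5   0  -4   0   0  -1   3  -2   1   2   3   2   4   5   3  -1  -2   0   6  -1   1   1   3  -2
201  -3   3   1  -2   1  -1   0   3   1  -2  -3   1   2   4   1   3  -5   0   5  -4   0   4   2   7  11   5   1   2  -1  -4 
[... 4017 characters left out ...]
3   6  -1  -1  -5   5   0  -3   0   1   4   2   3  -6   4  -3  -2  -4  -5
228  68  62  52  43  27  36  35  37  27  22  15   1   1  10   5  -2   5  -6  -2   1   5   5   8  -8  -3   5   4  -4   1  -3   2  -6   5  -2  -3  -2   0   0
229  57  43  30  34  38  36  37  30  14   7   6  11 1465   4   4   0  -1  -4  -1   2  -2   1   0  -1  -4   0   0   2  -1   1  -2   0  -3   2  -7  -4   1   1
230  34  34  35  37  35  26  15  10  12   4   8  12   4   6  -1   4  -6  -4  -1  -2  -5   0  -3   2  -2  -2   4  -3   2  -5  -4  -3  -3   2  -5   4  -6   0
231  32  34  35  28  19  10   7   9   6   5  13   6  -5  -3  -3   2   0   6   6 1465   0   4  -5  -2   5   3  -1   4  -2   3 1465   3   1  -1  -2  -4  -3   1
```

```bash
python3 - <<'E'
from ov import *
d=np.load("pics/top0.npy");P=cloud("top",d)
V,U=np.indices(d.shape)
def fr(P,c,yaw):
    a=np.radians(yaw);D=P[...,:2]-c;return np.stack([D@[np.cos(a),np.sin(a)],D@[-np.sin(a),np.cos(a)]],-1)*1000
c=np.array([.4225,.2735])
# use rays at known z=0.036 for pixels classified as rim (reduces noise)
cal=env.calibration("top");K,Rr,t=cal["camera_matrix"],cal["R"],cal["t"];o=-Rr.T@t
r=np.stack([(U-K[0,2])/K[0,0],(V-K[1,2])/K[1,1],np.ones(d.shape)],-1)@Rr
Q=lambda z:o+r*((z-o[2])/r[...,2])[...,None]
for yaw in(31.5,32,32.5):
    F=fr(Q(.036),c,yaw); m=(P[...,2]>.029)&(P[...,2]<.045)&(np.abs(F[...,0])<35)&(np.abs(F[...,1])<120)
    far=F[m&(F[...,0]>10)&(F[...,1]<-40)&(F[...,1]>-95)]; near=F[m&(F[...,0]<-10)&(F[...,1]<-45)&(F[...,1]>-95)]
    s=np.polyfit(far[:,1],far[:,0],1)[0];s2=np.polyfit(near[:,1],near[:,0],1)[0]
    end=F[m&(F[...,1]<-96)&(abs(F[...,0])<12)]; div=F[m&(F[...,1]>-45)&(F[...,1]<-25)&(abs(F[...,0])<12)]
    print(yaw,"slopes deg",np.degrees([s,s2]).round(2),"far x",np.percentile(far[:,0],[5,50,95]).round(1),"near x",np.percentile(near[:,0],[5,50,95]).round(1),"end y",np.percentile(end[:,1],[5,50,95]).round(1),"div",np.percentile(div[:,1],[5,50,95]).round(1),len(end),len(div))
# floor
F=fr(Q(.006),c,32); 
# module tops
for nm,lo,hi in(("blank",-33,33),("new",38,105)):
    F=fr(Q(.092),c,32); m=(P[...,2]>.084)&(P[...,2]<.102)&(F[...,1]>lo)&(F[...,1]<hi)&(abs(F[...,0])<30)
    G=Q(.092)[m][:,:2]; R=cv2.minAreaRect((G*1000).astype(np.float32)); print(nm,m.sum(),R, F[m].mean(0))
F=fr(Q(.128),np.array([.61,.0592]),-12); m=(P[...,2]>.12)&(P[...,2]<.136)&(np.abs(F)<50).all(-1)
print("old",m.sum(),cv2.minAreaRect((Q(.128)[m][:,:2]*1000).astype(np.float32)),F[m].mean(0))
E
```

```text
31.5 slopes deg [-1.6  -1.13] far x [18.7 21.4 24. ] near x [-16.1 -13.5 -10.8] end y [-104.4 -102.2  -99.2] div [-36.9 -33.7 -29.4] 18 17
32 slopes deg [-1.11 -0.46] far x [18.1 20.7 23.5] near x [-16.7 -14.1 -11.4] end y [-104.5 -102.4  -99.9] div [-35.7 -33.5 -29.2] 17 16
32.5 slopes deg [-0.05  0.03] far x [17.5 20.2 22.9] near x [-17.3 -14.7 -12. ] end y [-104.5 -102.5 -100.1] div [-35.5 -33.5 -29. ] 17 15
blank 244 ((423.5050354003906, 274.4051208496094), (27.095008850097656, 59.63362121582031), 31.936016082763672) [1.69469893 0.33317828]
new 252 ((387.9414978027344, 332.26806640625), (27.303892135620117, 59.52191925048828), 33.18193054199219) [ 2.11822887 68.22436814]
old 232 ((609.5689697265625, 59.14601135253906), (59.00535202026367, 28.38506317138672), 77.68292999267578) [ 0.27972186 -0.02385834]
```

```bash
cat >> h.py <<'E'
from scipy.spatial.transform import Rotation as Ro
def plan(pos,yaw,s=None):
    """pos TCP world m, yaw deg of jaw (tool z) axis, tool down; prints dp cm, angular deg in current tool frame"""
    s=s or env.get_state(); q=s["tool_rot"]; R=Ro.from_quat([q[1],q[2],q[3],q[0]])
    best=None
    for k in(0,180):
        a=np.radians(yaw+k); z=np.array([np.cos(a),np.sin(a),0]); x=np.array([0,0,-1.]); T=Ro.from_matrix(np.c_[x,np.cross(z,x),z])
        rv=(R.inv()*T).as_rotvec(degrees=True)
        print("k",k,"angular",rv.round(2))
    dp=R.inv().apply(np.array(pos)-s["ee_pos"])*100
    print("dp cm",dp.round(2),"tool axes in world:\n",R.as_matrix().T.round(3))
def st():
    s=env.get_state(); print("t",round(s["t"],2),"ee",s["ee_pos"].round(4),"F",s["contact_force"].round(2),"w",round(s["width"],4),"q",s["q"].round(2))
E
python3 - <<'E'
from h import *
plan((.61,.0592,.22),-12)
d=np.load("pics/top0.npy");P=cloud("top",d)
for b in [(125,90,195,175),(145,45,195,95)]:
    Q=P[b[1]:b[3],b[0]:b[2]].reshape(-1,3);Q=Q[Q[:,2]<1]; h=Q[Q[:,2]>.05]; print(np.percentile(h,[1,99],axis=0).round(3))
E
```

```text
k 0 angular [ 7.978e+01 -5.000e-02  4.000e-02]
k 180 angular [-1.0022e+02 -4.0000e-02 -6.0000e-02]
dp cm [  1.1  -54.23 -26.43] tool axes in world:
 [[-0.    -0.001 -1.   ]
 [-0.926  0.378  0.   ]
 [ 0.378  0.926 -0.001]]
[[0.559 0.238 0.056]
 [0.762 0.416 0.15 ]]
[[0.754 0.259 0.051]
 [0.925 0.372 0.15 ]]
```

```bash
python3 -m pendant '[{"dp":[0,-13,-6],"angular":[20,0,0]},{"dp":[0,-13,-6],"angular":[20,0,0]},{"dp":[0,-27,-13],"angular":[40,0,0]},{"dp":[0,-27,-13],"angular":[40,0,0]},{"dp":[0,-27,-13],"angular":[40,0,0]},{"dp":[1.1,-40,-20],"angular":[60,0,0]},{"dp":[1.1,-40,-20],"angular":[60,0,0]},{"dp":[1.1,-54.2,-26.4],"angular":[79.8,0,0]},{"dp":[1.1,-54.2,-26.4],"angular":[79.8,0,0]},{"dp":[1.1,-54.2,-26.4],"angular":[79.8,0,0]},{"dp":[1.1,-54.2,-26.4],"angular":[79.8,0,0]},{"dp":[1.1,-54.2,-26.4],"angular":[79.8,0,0]}]' 1 60; python3 -c "
from h import *;st();plan((.61,.0592,.15),-12)"
```

```text
t: 1.1
ee_pos: [0.5418, 0.1344, 0.2221]
tool_rot: [0.703, 0.076, 0.703, -0.077]
contact_force: [1.1, 1.0, 0.1]
width: 0.0001
t 1.1 ee [0.5418 0.1344 0.2221] F [1.08 1.   0.09] w 0.0001 q [ 0.18  0.33  1.51 -0.    1.31  0.4 ]
k 0 angular [-0.48 -0.04  0.06]
k 180 angular [1.7952e+02 1.0000e-01 6.0000e-02]
dp cm [ 7.21 -5.87  8.28] tool axes in world:
 [[-0.001 -0.001 -1.   ]
 [ 0.216  0.976 -0.001]
 [ 0.976 -0.216 -0.001]]
```

```bash
python3 -m pendant '[{"dp":[2,-3,4],"angular":[0,0,0]},{"dp":[4,-5.9,8.3],"angular":[-0.5,0,0]},{"dp":[7,-5.9,8.3],"angular":[-0.5,0,0]},{"dp":[7,-5.9,8.3],"angular":[-0.5,0,0]},{"dp":[7,-5.9,8.3],"angular":[-0.5,0,0]},{"dp":[7,-5.9,8.3],"angular":[-0.5,0,0]}]'; python3 - <<'E'
from h import *
st();plan((.61,.0592,.129),-12)
for n in("side","top"):
    p,d=env.read_camera(n); cv2.imwrite(f"pics/{n}1.png",p[:,:,::-1]); np.save(f"pics/{n}1.npy",d)
    u,v=map(int,proj(n,(.61,.0592,.14))); c=p[max(v-50,0):v+40,u-50:u+50,::-1]; cv2.imwrite(f"pics/{n}1c.png",cv2.resize(c,None,fx=6,fy=6,interpolation=cv2.INTER_CUBIC))
E
```

```text
t: 1.6
ee_pos: [0.6098, 0.0593, 0.1525]
tool_rot: [0.703, 0.073, 0.704, -0.074]
contact_force: [1.1, -0.1, 0.9]
width: -0.0002
t 1.6 ee [0.6098 0.0593 0.1525] F [ 1.13 -0.12  0.9 ] w -0.0002 q [ 0.04  0.51  1.42 -0.    1.22  0.25]
k 0 angular [ 0.02 -0.06  0.06]
k 180 angular [-1.7998e+02 -9.0000e-02 -9.0000e-02]
dp cm [ 2.35 -0.01  0.02] tool axes in world:
 [[-0.001 -0.001 -1.   ]
 [ 0.208  0.978 -0.001]
 [ 0.978 -0.208 -0.001]]
```

View pics/side1c.png

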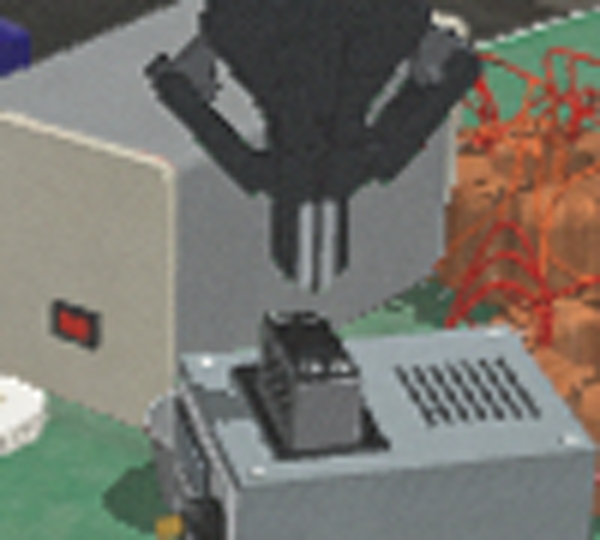

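View pics/top1c.png

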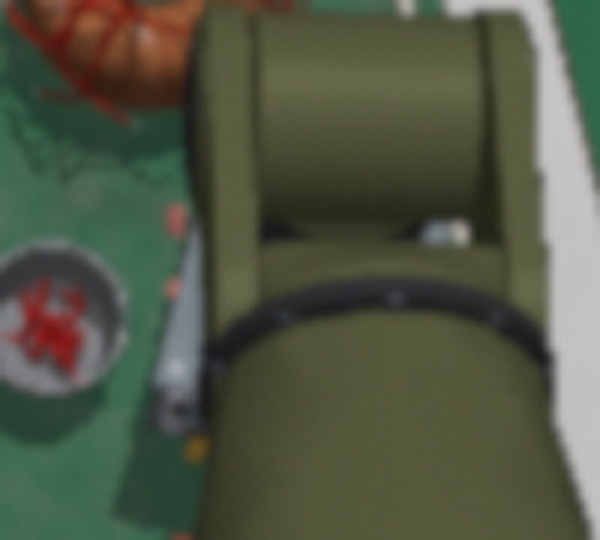

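```bash
python3 -m pendant '[{"dp":[1.2,0,0],"angular":[0,0,0]},{"dp":[2.2,0,0],"angular":[0,0,0]},{"dp":[2.2,0,0],"angular":[0,0,0]}]'
python3 -m pendant '[{"dp":[0.2,0,0],"angular":[0,0,0]},{"dp":[0.4,0,0],"angular":[0,0,0]}]'
```

```text
t: 1.95
ee_pos: [0.6091, 0.0605, 0.1299]
tool_rot: [0.703, 0.073, 0.704, -0.073]
contact_force: [-0.5, 0.8, -0.7]
width: 0.0001
t: 2.12
ee_pos: [0.6092, 0.0607, 0.1261]
tool_rot: [0.703, 0.073, 0.703, -0.073]
contact_force: [-0.6, -0.1, 6.1]
width: -0.0005
```

```bash
python3 -m pendant '[{"dp":[0.1,0,0],"angular":[0,0,0]},{"dp":[0.25,0,0],"angular":[0,0,0]}]'
python3 -m pendant '[{"dp":[0.15,0,0],"angular":[0,0,0]}]'
```

```text
t: 2.28
ee_pos: [0.6094, 0.0608, 0.1242]
tool_rot: [0.704, 0.073, 0.703, -0.073]
contact_force: [-1.2, -1.3, 5.1]
width: -0.0001
t: 2.37
ee_pos: [0.6096, 0.0608, 0.1232]
tool_rot: [0.704, 0.073, 0.703, -0.073]
contact_force: [-1.2, -1.0, 5.8]
width: -0.0003
```

```bash
for i in 1 2 ; do python3 -m pendant '[{"dp":[0.15,0,0],"angular":[0,0,0]}]' | egrep 'ee_pos|contact'; done
```

```text
ee_pos: [0.6099, 0.0607, 0.1223]
contact_force: [-1.6, -1.0, 5.8]
ee_pos: [0.6102, 0.0607, 0.1215]
contact_force: [-1.6, -0.2, 6.6]
```

```bash
for i in 1 2 ; do python3 -m pendant '[{"dp":[0.15,0,0],"angular":[0,0,0]}]' | egrep 'ee_pos|contact'; done
```

```text
ee_pos: [0.6105, 0.0607, 0.1207]
contact_force: [-1.6, -1.4, 6.2]
ee_pos: [0.6107, 0.0606, 0.1199]
contact_force: [-4.8, 0.1, 9.3]
```

```bash
python3 -m pendant '[{"dp":[0.1,0,-0.05],"angular":[0,0,0]}]' | egrep 'ee_pos|contact'
```

```text
ee_pos: [0.6105, 0.0607, 0.1195]
contact_force: [-1.2, -0.8, 6.2]
```

```bash
python3 -m pendant '[{"dp":[0.15,0,-0.02],"angular":[0,0,0]}]' | egrep 'ee_pos|contact';  python3 -m pendant '[{"dp":[0.15,0,0],"angular":[0,0,0]}]' | egrep 'ee_pos|contact'
```

```text
ee_pos: [0.6106, 0.0607, 0.1188]
contact_force: [-1.4, -0.7, 6.7]
ee_pos: [0.6108, 0.0607, 0.1184]
contact_force: [-8.0, 0.7, 14.7]
```

```bash
python3 -m pendant '[{"dp":[0.15,0,-0.02],"angular":[0,0,0]}]' | egrep 'ee_pos|contact';  python3 -m pendant '[{"dp":[0.15,0,0],"angular":[0,0,0]}]' | egrep 'ee_pos|contact'
```

```text
ee_pos: [0.6108, 0.0607, 0.1182]
contact_force: [-7.6, 0.0, 15.4]
ee_pos: [0.6109, 0.0607, 0.1182]
contact_force: [-9.4, -0.2, 16.2]
```

```bash
python3 -m pendant '[{"dp":[-0.5,0,0],"angular":[0,0,0]},{"dp":[-1.2,0,0],"angular":[0,0,0]},{"dp":[-2.0,0,0],"angular":[0,0,0]},{"dp":[-3,0,0],"angular":[0,0,0]},{"dp":[-5.5,0,0],"angular":[0,0,0]},{"dp":[-5.5,0,0],"angular":[0,0,0]},{"dp":[-5.5,0,0],"angular":[0,0,0]}]' -0.2
python3 - <<'E'
from h import *
st();plan((.61,.0592,.110),-12)
p,d=env.read_camera("side"); cv2.imwrite("pics/side2.png",p[:,:,::-1])
c=p[130:260,260:400,::-1]; cv2.imwrite("pics/side2c.png",cv2.resize(c,None,fx=5,fy=5,interpolation=cv2.INTER_CUBIC))
E
```

```text
t: 3.7
ee_pos: [0.6108, 0.0608, 0.175]
tool_rot: [0.708, 0.073, 0.699, -0.073]
contact_force: [-0.1, 0.0, 0.3]
width: 0.0509
t 3.7 ee [0.6108 0.0608 0.175 ] F [-0.07  0.01  0.26] w 0.0509 q [ 0.04  0.48  1.4  -0.    1.24  0.25]
k 0 angular [ 0.14  0.74 -0.11]
k 180 angular [-1.7985e+02  1.7000e-01  1.1600e+00]
dp cm [ 6.5  -0.19 -0.13] tool axes in world:
 [[ 0.013 -0.001 -1.   ]
 [ 0.205  0.979  0.002]
 [ 0.979 -0.205  0.013]]
```

View pics/side2c.png

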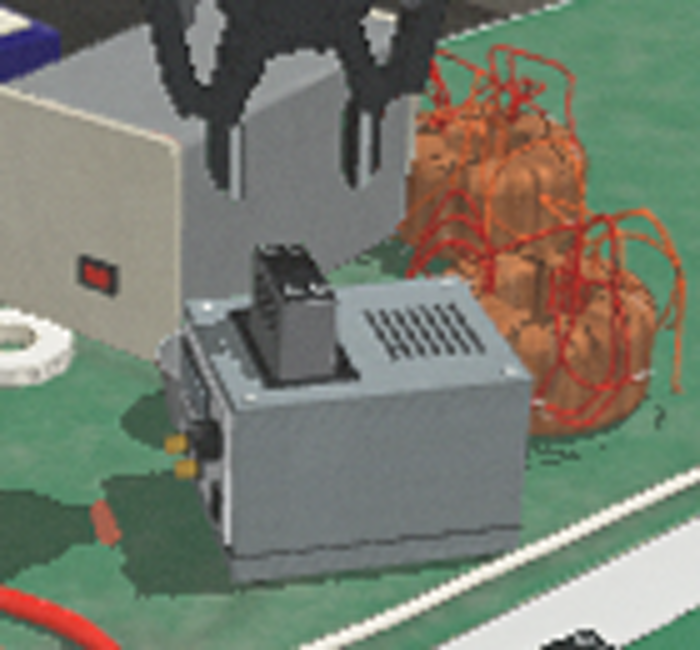

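```bash
python3 -m pendant '[{"dp":[0,-0.2,-0.1],"angular":[0,0.7,-0.1]},{"dp":[2,-0.2,-0.1],"angular":[0,0.7,-0.1]},{"dp":[4,-0.2,-0.1],"angular":[0,0.7,-0.1]},{"dp":[5.5,-0.2,-0.1],"angular":[0,0.7,-0.1]},{"dp":[6.3,-0.2,-0.1],"angular":[0,0.7,-0.1]},{"dp":[6.3,-0.2,-0.1],"angular":[0,0.7,-0.1]}]'
python3 -c "
from h import *;st();plan((.61,.0592,.112),-12)"
```

```text
t: 4.25
ee_pos: [0.6086, 0.0588, 0.1084]
tool_rot: [0.701, 0.073, 0.705, -0.073]
contact_force: [0.2, 0.1, -0.6]
width: 0.0513
t 4.25 ee [0.6086 0.0588 0.1084] F [ 0.16  0.05 -0.58] w 0.0513 q [ 0.04  0.56  1.45 -0.    1.14  0.24]
k 0 angular [ 0.14 -0.31  0.08]
k 180 angular [-1.7986e+02 -1.3000e-01 -4.9000e-01]
dp cm [-0.36  0.06  0.12] tool axes in world:
 [[-0.006 -0.    -1.   ]
 [ 0.206  0.979 -0.001]
 [ 0.979 -0.206 -0.005]]
```

```bash
python3 -m pendant '[{"dp":[-0.3,0.1,0.1],"angular":[0.1,-0.3,0.1]},{"dp":[-0.3,0.1,0.1],"angular":[0.1,-0.3,0.1]},{"dp":[-0.3,0.1,0.1],"angular":[0.1,-0.3,0.1]}]'
python3 -m pendant '[{"dp":[0,0,0],"angular":[0,0,0]},{"dp":[0,0,0],"angular":[0,0,0]},{"dp":[0,0,0],"angular":[0,0,0]},{"dp":[0,0,0],"angular":[0,0,0]},{"dp":[0,0,0],"angular":[0,0,0]},{"dp":[0,0,0],"angular":[0,0,0]}]' 1 40
python3 -c "
from h import *;st();plan((.61,.0592,.112),-12)"
```

```text
t: 4.5
ee_pos: [0.6103, 0.0597, 0.1125]
tool_rot: [0.704, 0.074, 0.703, -0.073]
contact_force: [0.9, 0.5, 0.2]
width: 0.0515
t: 5.0
ee_pos: [0.6105, 0.0597, 0.1128]
tool_rot: [0.704, 0.074, 0.702, -0.073]
contact_force: [0.4, 0.6, 2.2]
width: 0.0258
t 5.0 ee [0.6105 0.0597 0.1128] F [0.42 0.63 2.17] w 0.0258 q [0.04 0.55 1.45 0.   1.14 0.25]
k 0 angular [ 0.04  0.12 -0.06]
k 180 angular [-1.7996e+02  9.0000e-02  1.9000e-01]
dp cm [ 0.08 -0.06 -0.04] tool axes in world:
 [[ 0.002  0.001 -1.   ]
 [ 0.207  0.978  0.001]
 [ 0.978 -0.207  0.002]]
```

```bash
python3 -m pendant '[{"dp":[-0.5,0,0],"angular":[0,0,0]},{"dp":[-1,0,0],"angular":[0,0,0]},{"dp":[-2,0,0],"angular":[0,0,0]},{"dp":[-3,0,0],"angular":[0,0,0]}]'
python3 -m pendant '[{"dp":[-2,0,0],"angular":[0,0,0]},{"dp":[-4,0,0],"angular":[0,0,0]},{"dp":[-5,0,0],"angular":[0,0,0]},{"dp":[-5,0,0],"angular":[0,0,0]}]'
python3 -c "
from h import *;st();plan((.4613,.2177,.188),32.5)"
```

```text
t: 5.33
ee_pos: [0.6103, 0.0596, 0.1435]
tool_rot: [0.704, 0.074, 0.703, -0.073]
contact_force: [-1.1, 0.4, -1.7]
width: 0.0253
t: 5.67
ee_pos: [0.6111, 0.0597, 0.1966]
tool_rot: [0.705, 0.074, 0.701, -0.073]
contact_force: [0.5, 0.8, -1.9]
width: 0.0254
t 5.67 ee [0.6111 0.0597 0.1966] F [ 0.47  0.84 -1.87] w 0.0254 q [0.04 0.47 1.37 0.   1.3  0.25]
k 0 angular [-4.446e+01  3.600e-01  3.000e-02]
k 180 angular [ 1.3554e+02  3.0000e-02 -4.5000e-01]
dp cm [  0.78  12.35 -17.93] tool axes in world:
 [[ 0.006  0.001 -1.   ]
 [ 0.207  0.978  0.002]
 [ 0.978 -0.207  0.006]]
```

```bash
python3 -m pendant '[{"dp":[0,1.2,-1.8],"angular":[-5,0,0]},{"dp":[0,3,-4.3],"angular":[-11,0,0]},{"dp":[0,5,-7.2],"angular":[-17,0,0]},{"dp":[0.2,7,-10.2],"angular":[-24,0.3,0]},{"dp":[0.4,9,-13],"angular":[-31,0.3,0]},{"dp":[0.6,10.8,-15.7],"angular":[-38,0.3,0]},{"dp":[0.8,12,-17.4],"angular":[-43,0.3,0]},{"dp":[0.8,12.3,-17.9],"angular":[-44.4,0.3,0]},{"dp":[0.8,12.3,-17.9],"angular":[-44.4,0.3,0]},{"dp":[0.8,12.3,-17.9],"angular":[-44.4,0.3,0]}]'
python3 - <<'E'
from h import *
st();plan((.4613,.2177,.12),32.5)
for n in("side","top"):
    p,d=env.read_camera(n); cv2.imwrite(f"pics/{n}3.png",p[:,:,::-1]); np.save(f"pics/{n}3.npy",d)
c=cv2.imread("pics/side3.png")[120:250,170:310]; cv2.imwrite("pics/side3c.png",cv2.resize(c,None,fx=5,fy=5,interpolation=cv2.INTER_CUBIC))
E
```

```text
t: 6.5
ee_pos: [0.4618, 0.2167, 0.1875]
tool_rot: [0.679, -0.197, 0.679, 0.197]
contact_force: [0.4, 0.4, -2.0]
width: 0.0253
t 6.5 ee [0.4618 0.2167 0.1875] F [ 0.36  0.36 -2.01] w 0.0253 q [ 0.37  0.25  1.69 -0.    1.2  -0.2 ]
k 0 angular [-0.16  0.02  0.05]
k 180 angular [ 1.7984e+02  8.0000e-02 -3.0000e-02]
dp cm [6.75 0.11 0.01] tool axes in world:
 [[ 0.001 -0.001 -1.   ]
 [-0.535  0.845 -0.001]
 [ 0.845  0.535  0.   ]]
```

View pics/side3c.png

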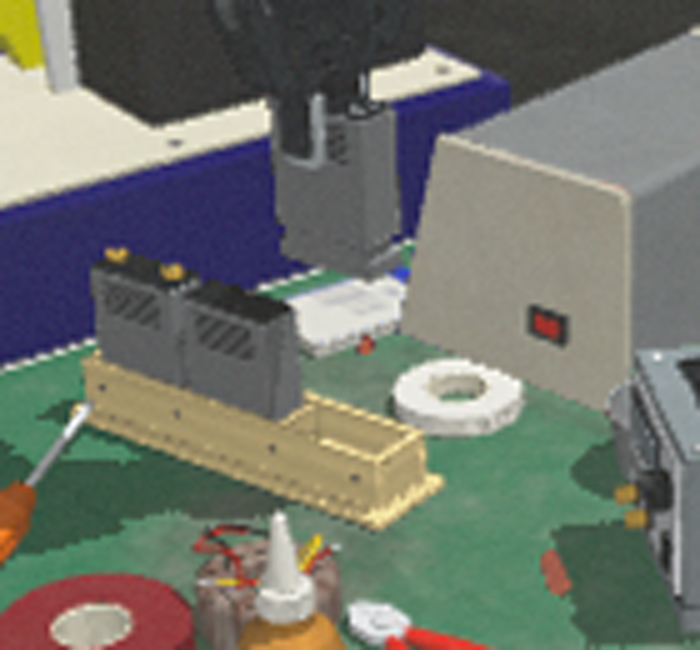

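View pics/top3.png

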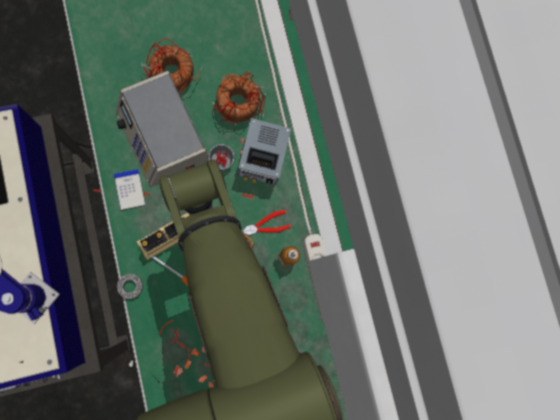

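```bash
python3 - <<'E'
from ov import *
G=(0,255,0);M=(255,0,255);C=(255,255,0);Y=(0,255,255)
c=(.4248,.2750)
S=[(rect(c,32.5,.026,.06,.092),C),(rect(c,32.5,.030,.064,.036,0,-.068),M)]
b=(.4618,.2167)
zb=.1875-.1128+.057
S+=[(rect(b,32.5,.026,.06,zb),G),(rect(b,32.5,.026,.06,zb+.086),G)]
ov(cv2.imread("pics/side3.png"),"side",S,180,120,100,115,6,"pics/ov3.png")
E
```

View pics/ov3.png

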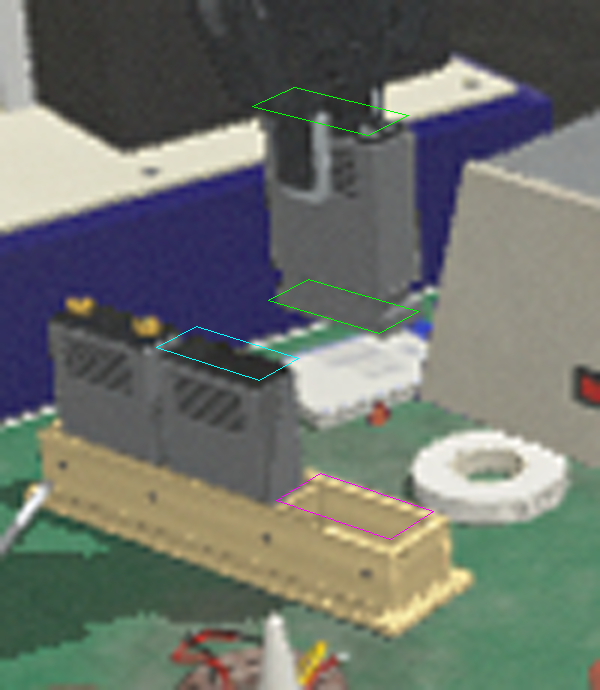

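```bash
python3 - <<'E'
import cv2
c=cv2.imread("pics/side3.png")[132:206,183:255]
cv2.imwrite("pics/side3d.png",cv2.resize(c,None,fx=8,fy=8,interpolation=cv2.INTER_CUBIC))
E
```

```text
(no output)
```

View pics/side3d.png

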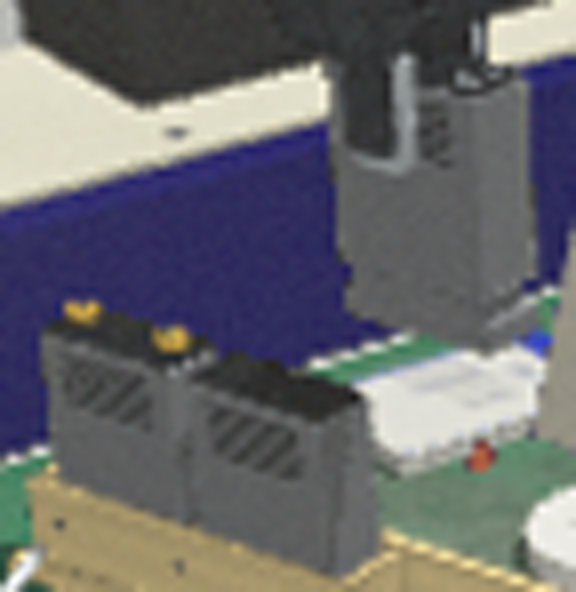

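```bash
python3 - <<'E'
from h import *
d=np.load("pics/side3.npy");P=cloud("side",d)
a=np.radians(32.5);X=np.array([np.cos(a),np.sin(a),0]);Y=np.array([-X[1],X[0],0]);c=np.array([.4248,.2750,0])
def med(box,nm):
    u0,v0,u1,v1=box; Q=P[v0:v1,u0:u1].reshape(-1,3); Q=Q[(d[v0:v1,u0:u1]>0).ravel()]
    D=(Q-c)*1000; x=D@X;y=D@Y
    print(nm,len(Q),"x med",np.median(x).round(2),"y med",np.median(y).round(2),"z",np.median(Q[:,2]).round(4), x.std().round(1), y.std().round(1))
f=lambda u,v:(round(183+u/8),round(132+v/8))
def b(u0,v0,u1,v1,nm): med((*f(u0,v0),*f(u1,v1)),nm)
b(350,190,460,300,"held -x face"); b(488,110,522,300,"held -y face")
b(205,400,315,520,"blank -x face"); b(340,430,365,550,"blank -y face"); b(65,370,170,470,"new -x face")
s=env.get_state();D=(s["ee_pos"]-c)*1000;print("tcp",D@X,D@Y)
E
```

```text
held -x face 180 x med -14.29 y med -70.99 z 0.1594 1.5 12.3
held -y face 96 x med -2.88 y med -102.79 z 0.176 5.1 1.7
blank -x face 195 x med -16.35 y med -4.26 z 0.0687 1.7 13.8
blank -y face 45 x med -0.95 y med -31.25 z 0.0597 3.9 1.4
new -x face 168 x med -15.38 y med 62.55 z 0.0642 1.6 14.5
tcp -0.03307446151473857 -69.5763381525996
```

```bash
python3 - <<'E'
import cv2,numpy as np
im=cv2.imread("pics/side3.png"); g=im.sum(2)/3
for nm,u0,u1,rows in(("held",222,254,range(146,172,3)),("blank",206,234,range(186,202,2))):
    print(nm,list(range(u0,u1)))
    for v in rows: print(v,*(int(x) for x in g[v,u0:u1]))
d=np.load("pics/side3.npy")
print("held depth");[print(v,*(int(x*1000) for x in d[v,222:254])) for v in(150,160,168)]
print("blank depth");[print(v,*(int(x*1000) for x in d[v,206:234])) for v in(188,194,198)]
E
```

```text
held [222, 223, 224, 225, 226, 227, 228, 229, 230, 231, 232, 233, 234, 235, 236, 237, 238, 239, 240, 241, 242, 243, 244, 245, 246, 247, 248, 249, 250, 251, 252, 253]
146 192 163 105 94 62 51 49 53 53 55 108 139 158 92 73 82 78 91 97 91 105 105 102 105 103 104 110 73 61 61 58 62
149 69 67 100 97 60 51 58 52 52 48 81 136 132 82 73 77 66 80 91 91 99 104 104 104 102 104 107 70 60 63 61 60
152 61 59 71 93 93 100 121 134 137 139 137 137 124 105 97 84 64 78 92 91 99 103 106 105 106 104 106 71 58 61 58 60
155 62 60 58 94 98 95 94 94 92 97 92 93 93 94 98 95 95 94 91 94 97 106 105 104 107 104 106 74 59 57 64 54
158 61 58 60 92 96 95 94 92 94 95 93 92 93 97 92 96 91 95 96 95 91 101 104 105 107 102 109 92 65 62 58 59
161 61 58 56 101 98 95 91 95 98 95 96 95 93 93 95 95 95 96 94 92 92 106 105 105 104 104 104 94 70 60 58 58
164 63 61 62 60 94 94 97 93 95 96 94 93 96 94 94 95 94 96 95 90 95 101 107 105 104 104 105 107 73 58 61 75
167 61 65 63 63 59 91 98 93 95 95 94 95 93 92 97 95 94 96 94 94 92 98 107 110 105 119 73 49 67 98 84 118
170 58 62 61 62 87 93 94 98 97 93 97 95 99 98 95 94 96 92 93 94 87
[... 1212 characters left out ...]
29 1127 1124 1125 1126 1124 1121 1121 1116 1123 1125 1128 1134 1135 1135 1716 1706 1713 1722
168 1650 1649 1652 1651 1164 1159 1156 1155 1154 1153 1152 1149 1144 1141 1142 1140 1135 1138 1134 1130 1126 1126 1129 1131 1146 1153 1715 1724 1488 1500 1500 1315
blank depth
188 1248 1231 1231 1233 1226 1222 1225 1219 1215 1216 1213 1210 1207 1208 1200 1200 1202 1201 1202 1205 1213 1212 1217 1219 1369 1359 1355 1357
194 1256 1243 1239 1242 1238 1235 1230 1230 1223 1227 1224 1222 1220 1216 1214 1211 1208 1211 1213 1213 1216 1220 1223 1228 1346 1347 1340 1345
198 1243 1247 1250 1244 1246 1248 1237 1237 1232 1233 1229 1223 1227 1222 1216 1214 1216 1213 1214 1217 1222 1222 1230 1231 1243 1246 1319 1319
```

```bash
python3 - <<'E'
from h import *
cal=env.calibration("side");K,R,t=cal["camera_matrix"],cal["R"],cal["t"]
a=np.radians(32.5);X=np.array([np.cos(a),np.sin(a),0]);Y=np.array([-X[1],X[0],0]);c=np.array([.4248,.2750,0])
def w(u,v,d):
    p=R.T@(np.array([(u-K[0,2])/K[0,0]*d,(v-K[1,2])/K[1,1]*d,d])-t);return p
for nm,u,v,d in(("held",242.5,160,1.118),("blank",225,194,1.210),("held right",249.5,160,1.137),("blank right",229.6,194,1.229),("held left",224.5,160,1.154)):
    p=w(u,v,d);print(nm,((p-c)@X*1000).round(1),((p-c)@Y*1000).round(1),p[2].round(4))
E
```

```text
held -13.7 -101.9 0.1728
blank -11.5 -33.3 0.06
held right 9.6 -104.5 0.165
blank right 8.0 -31.6 0.0511
held left -14.1 -43.6 0.1593
```

```bash
python3 - <<'E'
from ov import *
cal=env.calibration("side");R,t=cal["R"],cal["t"]
for nm,c,z in(("held",(.4618,.2167),.17),("blank",(.4248,.2750),.06)):
    p=rect(c,32.5,.026,.06,z)[0]; print(nm,p,proj("side",p),(R@p+t)[2])
    for dz in(.01,): print(proj("side",p+[0,0,.01]))
    for e,n in zip(([.8434,.5373,0],[-.5373,.8434,0],[0,0,1]),"XYZ"): print(n, (proj("side",p+.001*np.array(e))-proj("side",p)), (R@np.array(e))[2])
E
```

```text
held [0.4669549  0.18441336 0.17      ] [241.81674995 160.73929529] 1.12127016817157
[241.58673815 156.90135268]
X [ 0.26154696 -0.13774325] 0.7064314856541661
Y [-0.32092047 -0.08967935] 0.5084984443116637
Z [-0.02291024 -0.38227692] -0.4923364079988973
blank [0.4299549  0.24271336 0.06      ] [223.64551596 193.91601183] 1.2106225476955388
[223.35834937 190.49796696]
X [ 0.25285146 -0.146931  ] 0.7064314856541661
Y [-0.28961498 -0.09699255] 0.5084984443116637
Z [-0.02861151 -0.34055293] -0.4923364079988973
```

```bash
python3 - <<'E'
from h import *
d=np.load("pics/side3.npy");P=cloud("side",d)
a=np.radians(32.5);X=np.array([np.cos(a),np.sin(a),0]);Y=np.array([-X[1],X[0],0]);c=np.array([.4248,.2750,0])
D=(P-c)*1000;x=D@X;y=D@Y
for nm,rows,cols in(("held -x",range(156,168),range(228,241)),("blank -x",range(191,198),range(210,223)),("new -x",range(184,192),range(193,203)),("held -y",range(148,164),range(244,248)),("blank -y",range(188,199),range(227,229))):
    ix=np.ix_(list(rows),list(cols)); A,B=x[ix].ravel(),y[ix].ravel()
    print(nm,len(A),"x %.2f+-%.2f y %.2f+-%.2f"%(np.median(A),A.std()/len(A)**.5,np.median(B),B.std()/len(B)**.5), "slope", np.degrees(np.arctan(np.polyfit(B,A,1)[0])).round(2) if "-x" in nm else "")
E
```

```text
held -x 156 x -14.43+-7.11 y -75.39+-6.39 slope 47.75
blank -x 91 x -16.35+-0.15 y -4.75+-1.45 slope 1.1
new -x 80 x -15.45+-0.18 y 62.08+-1.29 slope 2.21
held -y 64 x -2.18+-0.59 y -102.81+-0.15 slope 
blank -y 22 x 1.13+-0.61 y -31.09+-0.29 slope
```

```bash
python3 - <<'E'
from h import *
d=np.load("pics/side3.npy");P=cloud("side",d)
a=np.radians(32.5);X=np.array([np.cos(a),np.sin(a),0]);Y=np.array([-X[1],X[0],0]);c=np.array([.4248,.2750,0])
D=(P-c)*1000;x=D@X;y=D@Y;z=D[...,2]
def f(nm,m):
    print(nm,m.sum(),np.median(x[m]).round(2),np.median(y[m]).round(2),x[m].std().round(1),y[m].std().round(1))
V,U=np.indices(d.shape)
w=(U>170)&(U<262)&(V>185)&(V<232)
f("end face",w&(z>10)&(z<30)&(y<-95)&(y>-120)&(x>-15)&(x<15))
f("front face",w&(z>10)&(z<30)&(x<-12)&(x>-32)&(y>-95)&(y<60))
# rim of right pocket
m=w&(z>30)&(z<39)&(y<-95)&(y>-120)&(abs(x)<14);f("end rim",m)
m=w&(z>30)&(z<39)&(x<-10)&(x>-32)&(y<-40)&(y>-95);f("near rim",m)
m=w&(z>30)&(z<39)&(x>10)&(x<32)&(y<-40)&(y>-95);f("far rim",m)
E
```

```text
end face 56 -0.35 -106.32 8.9 1.9
front face 278 -22.91 -22.84 1.6 44.8
end rim 19 1.65 -105.01 8.4 3.6
near rim 39 -21.57 -70.5 2.2 15.7
far rim 34 12.99 -66.0 1.9 16.3
```

```bash
python3 -m pendant '[{"dp":[1,0.36,-0.1],"angular":[-0.2,0,0]},{"dp":[3.5,0.36,-0.1],"angular":[-0.2,0,0]},{"dp":[6,0.36,-0.1],"angular":[-0.2,0,0]},{"dp":[8.2,0.36,-0.1],"angular":[-0.2,0,0]},{"dp":[8.2,0.36,-0.1],"angular":[-0.2,0,0]},{"dp":[8.2,0.36,-0.1],"angular":[-0.2,0,0]}]'
python3 - <<'E'
from h import *
st();s=env.get_state();plan((.4613-.0006-.0020,.2177-.0004+.0017,.07),32.5)
p,d=env.read_camera("side"); cv2.imwrite("pics/side4.png",p[:,:,::-1])
c=p[150:240,180:280,::-1]; cv2.imwrite("pics/side4c.png",cv2.resize(c,None,fx=7,fy=7,interpolation=cv2.INTER_CUBIC))
E
```

```text
t: 7.1
ee_pos: [0.4593, 0.2183, 0.1048]
tool_rot: [0.678, -0.198, 0.68, 0.197]
contact_force: [0.3, 0.1, -1.8]
width: 0.0251
t 7.1 ee [0.4593 0.2183 0.1048] F [ 0.31  0.08 -1.8 ] w 0.0251 q [ 0.37  0.36  1.77 -0.    1.02 -0.19]
k 0 angular [-0.09 -0.1   0.02]
k 180 angular [1.7991e+02 4.0000e-02 1.6000e-01]
dp cm [ 3.48  0.09 -0.  ] tool axes in world:
 [[-0.001 -0.001 -1.   ]
 [-0.536  0.844 -0.   ]
 [ 0.844  0.536 -0.002]]
```

View pics/side4c.png

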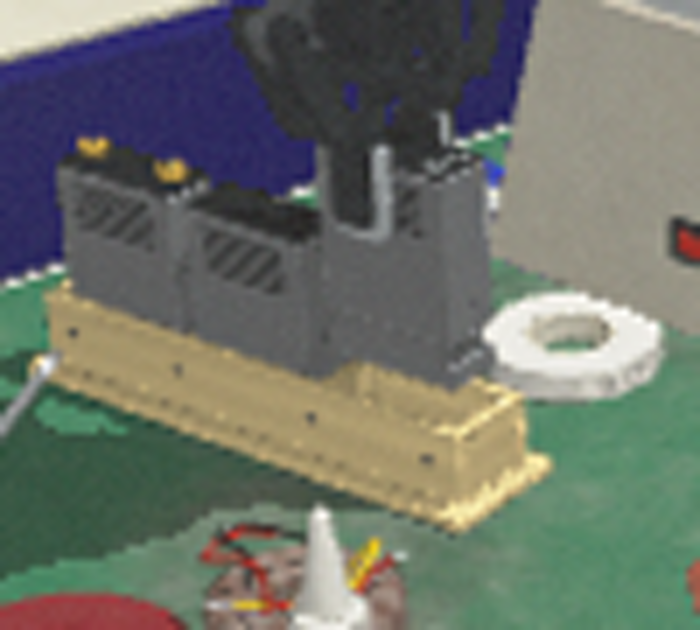

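```bash
python3 -m pendant '[{"dp":[0.5,0.07,0],"angular":[0,0,0]},{"dp":[1.0,0.07,0],"angular":[0,0,0]},{"dp":[1.4,0.07,0],"angular":[0,0,0]},{"dp":[1.8,0.07,0],"angular":[0,0,0]}]'
```

```text
t: 7.48
ee_pos: [0.4597, 0.2192, 0.088]
tool_rot: [0.68, -0.198, 0.678, 0.197]
contact_force: [-0.4, -0.9, -2.7]
width: 0.0256
```

```bash
python3 -m pendant '[{"dp":[0.4,0,0],"angular":[0,0,0]},{"dp":[0.8,0,0],"angular":[0,0,0]},{"dp":[1.2,0,0],"angular":[0,0,0]}]' | egrep 'ee|cont'; python3 -m pendant '[{"dp":[0.4,0,0],"angular":[0,0,0]},{"dp":[0.8,0,0],"angular":[0,0,0]}]' | egrep 'ee|cont'
```

```text
ee_pos: [0.4597, 0.2192, 0.0756]
contact_force: [0.2, -0.2, -2.1]
ee_pos: [0.4597, 0.2192, 0.0672]
contact_force: [0.4, -0.1, -2.2]
```

Sliding in freely. Down to the floor.

```bash
for i in 1 2; do python3 -m pendant '[{"dp":[0.15,0,0],"angular":[0,0,0]},{"dp":[0.3,0,0],"angular":[0,0,0]}]' | egrep 'ee|cont'; done
```

```text
ee_pos: [0.4596, 0.2192, 0.0638]
contact_force: [-0.8, -0.1, -1.0]
ee_pos: [0.46, 0.2193, 0.0623]
contact_force: [-13.6, -6.3, 41.6]
```

```bash
python3 -m pendant '[{"dp":[-0.1,0,0],"angular":[0,0,0]}]' | egrep 'ee|cont';python3 -m pendant '[{"dp":[0,0,0],"angular":[0,0,0]},{"dp":[0,0,0],"angular":[0,0,0]},{"dp":[0,0,0],"angular":[0,0,0]},{"dp":[0,0,0],"angular":[0,0,0]}]' -0.1; python3 -c "
from h import *;st();plan((.46,.2193,.14),32.5)"
```

```text
ee_pos: [0.4601, 0.2193, 0.0639]
contact_force: [0.2, 0.2, -1.6]
t: 8.65
ee_pos: [0.4601, 0.2193, 0.0637]
tool_rot: [0.68, -0.198, 0.678, 0.197]
contact_force: [0.1, 0.2, 0.4]
width: 0.0472
t 8.65 ee [0.4601 0.2193 0.0637] F [0.05 0.17 0.43] w 0.0472 q [ 0.37  0.42  1.79 -0.    0.93 -0.19]
k 0 angular [-0.07  0.1   0.08]
k 180 angular [ 1.7993e+02  1.2000e-01 -1.6000e-01]
dp cm [-7.63 -0.01  0.01] tool axes in world:
 [[ 0.002 -0.    -1.   ]
 [-0.536  0.844 -0.001]
 [ 0.844  0.536  0.002]]
```

```bash
python3 -m pendant '[{"dp":[-1,0,0],"angular":[0,0,0]},{"dp":[-3.5,0,0],"angular":[0,0,0]},{"dp":[-6,0,0],"angular":[0,0,0]},{"dp":[-7.6,0,0],"angular":[0,0,0]},{"dp":[-7.6,0,0],"angular":[0,0,0]}]' -0.1 | egrep 'ee|cont'; python3 - <<'E'
from h import *
st();plan((.3880,.3325,.14),32.5)
p,d=env.read_camera("side"); cv2.imwrite("pics/side5.png",p[:,:,::-1])
c=p[130:240,180:280,::-1]; cv2.imwrite("pics/side5c.png",cv2.resize(c,None,fx=5,fy=5,interpolation=cv2.INTER_CUBIC))
E
```

```text
ee_pos: [0.4613, 0.2199, 0.1438]
contact_force: [0.7, -0.3, 0.5]
t 9.07 ee [0.4613 0.2199 0.1438] F [ 0.74 -0.29  0.54] w 0.0473 q [ 0.37  0.3   1.73 -0.    1.1  -0.19]
k 0 angular [-0.07  0.44  0.14]
k 180 angular [179.93   0.22  -0.69]
dp cm [ 0.34 13.44 -0.15] tool axes in world:
 [[ 0.008  0.002 -1.   ]
 [-0.536  0.844 -0.002]
 [ 0.844  0.536  0.008]]
```

View pics/side5c.png

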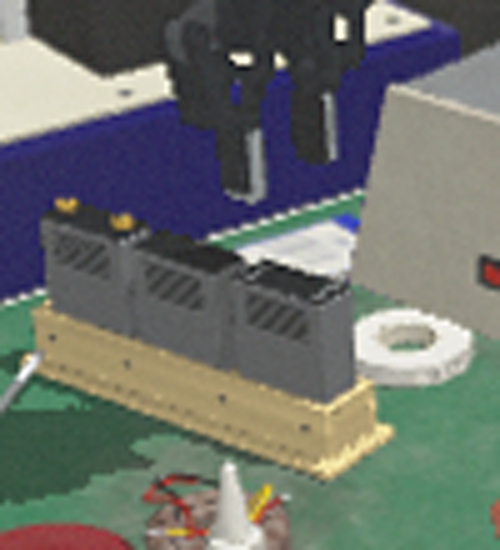

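Old module stands in the right pocket, in line with the others (cap at side px ≈ (239,185)). Now to the new one.

```bash
python3 -m pendant '[{"dp":[0,2,0],"angular":[0,0.4,0.1]},{"dp":[0,5,0],"angular":[0,0.4,0.1]},{"dp":[0.2,8.5,-0.1],"angular":[0,0.4,0.1]},{"dp":[0.2,11.5,-0.15],"angular":[0,0.4,0.1]},{"dp":[0.2,13.4,-0.15],"angular":[0,0.4,0.1]},{"dp":[0.2,13.4,-0.15],"angular":[0,0.4,0.1]},{"dp":[0.2,13.4,-0.15],"angular":[0,0.4,0.1]}]' | egrep 'ee|cont'; python3 - <<'E'
from h import *
st();plan((.3880,.3325,.063),32.5)
p,d=env.read_camera("side"); cv2.imwrite("pics/side6.png",p[:,:,::-1])
c=p[130:240,150:270,::-1]; cv2.imwrite("pics/side6c.png",cv2.resize(c,None,fx=5,fy=5,interpolation=cv2.INTER_CUBIC))
E
```

```text
ee_pos: [0.3868, 0.3321, 0.1386]
contact_force: [0.5, -0.1, -0.5]
t 9.7 ee [0.3868 0.3321 0.1386] F [ 0.5  -0.13 -0.47] w 0.0471 q [ 0.64  0.31  1.73 -0.    1.1   0.07]
k 0 angular [ 0.03 -0.18  0.03]
k 180 angular [-1.7997e+02 -4.0000e-02 -2.8000e-01]
dp cm [ 7.56 -0.03  0.14] tool axes in world:
 [[-0.002 -0.002 -1.   ]
 [-0.538  0.843 -0.   ]
 [ 0.843  0.538 -0.003]]
```

View pics/side6c.png

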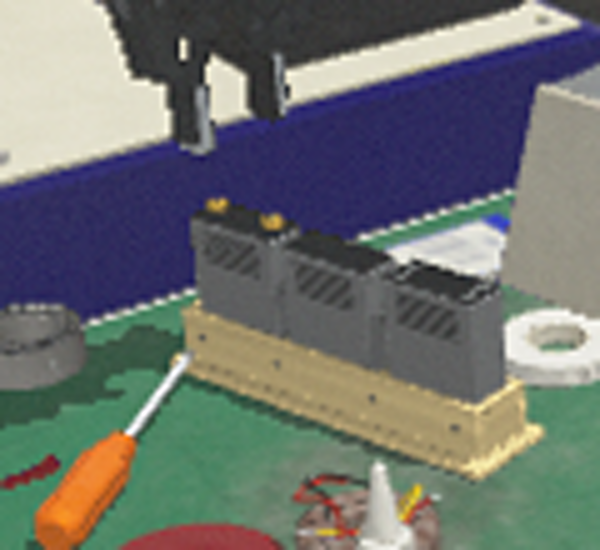

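```bash
python3 -m pendant '[{"dp":[1,0,0.1],"angular":[0,-0.2,0]},{"dp":[3,0,0.1],"angular":[0,-0.2,0]},{"dp":[5,0,0.1],"angular":[0,-0.2,0]},{"dp":[6.7,0,0.1],"angular":[0,-0.2,0]},{"dp":[7.3,0,0.1],"angular":[0,-0.2,0]},{"dp":[7.3,0,0.1],"angular":[0,-0.2,0]}]' | egrep 'ee|cont'
python3 -m pendant '[{"dp":[0,0,0],"angular":[0,0,0]},{"dp":[0,0,0],"angular":[0,0,0]},{"dp":[0,0,0],"angular":[0,0,0]},{"dp":[0,0,0],"angular":[0,0,0]},{"dp":[0,0,0],"angular":[0,0,0]}]' 1 40; python3 -c "
from h import *;st();plan((.388,.3325,.066),32.5)"
```

```text
ee_pos: [0.388, 0.3307, 0.0644]
contact_force: [-1.0, -0.2, 0.4]
t: 10.67
ee_pos: [0.3884, 0.3308, 0.0652]
tool_rot: [0.679, -0.198, 0.679, 0.197]
contact_force: [0.8, -3.0, 7.5]
width: 0.0249
t 10.67 ee [0.3884 0.3308 0.0652] F [ 0.78 -3.04  7.49] w 0.0249 q [ 0.63  0.42  1.79 -0.    0.94  0.07]
k 0 angular [-0.1  -0.05  0.05]
k 180 angular [1.799e+02 8.000e-02 8.000e-02]
dp cm [-0.08  0.16  0.05] tool axes in world:
 [[-0.    -0.001 -1.   ]
 [-0.536  0.844 -0.001]
 [ 0.844  0.536 -0.001]]
```

```bash
python3 -m pendant '[{"dp":[-0.5,0,0],"angular":[0,0,0]},{"dp":[-1.2,0,0],"angular":[0,0,0]},{"dp":[-2.5,0,0],"angular":[0,0,0]},{"dp":[-4.5,0,0],"angular":[0,0,0]},{"dp":[-7,0,0],"angular":[0,0,0]},{"dp":[-9.5,0,0],"angular":[0,0,0]},{"dp":[-12,0,0],"angular":[0,0,0]},{"dp":[-13.5,0,0],"angular":[0,0,0]},{"dp":[-13.5,0,0],"angular":[0,0,0]}]'; python3 -c "
from h import *;st();plan((.6103,.0585,.2),-12)"
```

```text
t: 11.42
ee_pos: [0.3893, 0.3318, 0.204]
tool_rot: [0.681, -0.197, 0.677, 0.198]
contact_force: [0.5, -0.7, -2.1]
width: 0.0258
t 11.42 ee [0.3893 0.3318 0.204 ] F [ 0.53 -0.69 -2.07] w 0.0258 q [ 0.63  0.24  1.67 -0.    1.23  0.07]
k 0 angular [44.4   0.27 -0.08]
k 180 angular [-1.356e+02  1.100e-01  3.400e-01]
dp cm [  0.43 -34.92   4.02] tool axes in world:
 [[ 0.004  0.002 -1.   ]
 [-0.536  0.844 -0.   ]
 [ 0.844  0.536  0.005]]
```

```bash
python3 -m pendant '[{"dp":[0,-2,0.2],"angular":[2,0,0]},{"dp":[0,-5,0.5],"angular":[6,0,0]},{"dp":[0,-8.5,1],"angular":[10,0,0]},{"dp":[0,-12,1.4],"angular":[15,0.2,0]},{"dp":[0,-15.5,1.8],"angular":[20,0.2,0]},{"dp":[0.1,-19,2.2],"angular":[25,0.2,0]},{"dp":[0.2,-22.5,2.6],"angular":[30,0.2,0]},{"dp":[0.3,-26,3],"angular":[35,0.2,0]},{"dp":[0.4,-29.5,3.4],"angular":[40,0.2,0]},{"dp":[0.4,-32.5,3.7],"angular":[43,0.2,0]},{"dp":[0.4,-34.5,4],"angular":[44.4,0.2,0]},{"dp":[0.4,-34.9,4],"angular":[44.4,0.2,0]}]'
python3 -m pendant '[{"dp":[0,0,0],"angular":[0,0,0]},{"dp":[0,0,0],"angular":[0,0,0]}]'; python3 - <<'E'
from h import *
st();plan((.6103,.0585,.2),-12)
p,d=env.read_camera("side"); cv2.imwrite("pics/side7.png",p[:,:,::-1]);np.save("pics/side7.npy",d)
c=p[110:250,270:400,::-1]; cv2.imwrite("pics/side7c.png",cv2.resize(c,None,fx=5.5,fy=5.5,interpolation=cv2.INTER_CUBIC)[:600] if 0 else cv2.resize(c,None,fx=4.2,fy=4.2,interpolation=cv2.INTER_CUBIC))
E
```

```text
t: 12.42
ee_pos: [0.6111, 0.0558, 0.1986]
tool_rot: [0.703, 0.076, 0.703, -0.075]
contact_force: [-1.4, -0.7, -2.9]
width: 0.0254
t: 12.58
ee_pos: [0.6105, 0.0559, 0.1974]
tool_rot: [0.702, 0.076, 0.704, -0.075]
contact_force: [0.2, -0.1, -2.0]
width: 0.0255
t 12.58 ee [0.6105 0.0559 0.1974] F [ 0.17 -0.13 -1.97] w 0.0255 q [0.03 0.47 1.37 0.   1.31 0.24]
k 0 angular [-0.23 -0.16 -0.04]
k 180 angular [ 1.7977e+02 -6.0000e-02  2.5000e-01]
dp cm [-0.25  0.25 -0.08] tool axes in world:
 [[-0.003  0.001 -1.   ]
 [ 0.212  0.977  0.001]
 [ 0.977 -0.212 -0.003]]
```

View pics/side7c.png

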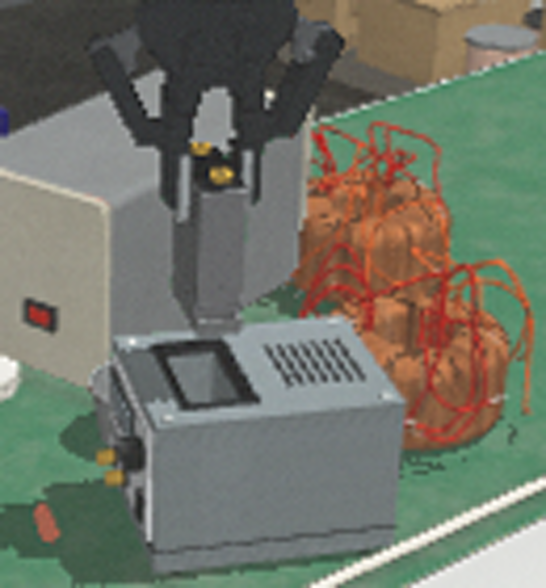

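```bash
python3 - <<'E'
from h import *
d=np.load("pics/side7.npy");P=cloud("side",d)
for yaw in(-12,):
    a=np.radians(yaw);X=np.array([np.cos(a),np.sin(a),0]);Y=np.array([-X[1],X[0],0]);c=np.array([.610,.0592,0])
    D=(P-c)*1000;x=D@X;y=D@Y;z=D[...,2];V,U=np.indices(d.shape);w=(U>295)&(U<370)&(V>140)&(V<250)
    def f(nm,m):
        yy=y[m]; print(nm,m.sum(),"x",np.percentile(x[m],[2,50,98]).round(1),"y",np.median(yy).round(2),"+-",(yy.std()/m.sum()**.5).round(2),"slope",np.degrees(np.polyfit(x[m],yy,1)[0]).round(2), "z",np.percentile(z[m],[2,98]).round(0))
    f("tester -y face",w&(z>25)&(z<85)&(x>-30)&(x<90)&(y<-45)&(y>-70))
    f("module -y face",w&(z>150)&(z<215)&(x>-10)&(x<10)&(y<-20)&(y>-50))
    m=w&(z>150)&(z<200)&(x<-5)&(x>-25)&(y>-28)&(y<25)
    print("module -x face",m.sum(),np.median(x[m]))
    # right silhouette of module vs tester top: bay mouth hole
s=env.get_state();e=(s["ee_pos"]-c)*1000;print("tcp",e@X,e@Y)
E
```

```text
tester -y face 1101 x [-27.1  29.5  87.4] y -58.88 +- 0.05 slope -0.02 z [26. 84.]
module -y face 221 x [-9.7 -0.3  9.4] y -32.98 +- 0.13 slope -1.05 z [152. 214.]
module -x face 107 -12.243847715922541
tcp 0.9901984035801331 -2.593511157893929
```

```bash
python3 -m pendant '[{"dp":[1,-0.06,-0.09],"angular":[-0.2,-0.15,0]},{"dp":[2,-0.06,-0.09],"angular":[-0.2,-0.15,0]},{"dp":[2.8,-0.06,-0.09],"angular":[-0.2,-0.15,0]},{"dp":[3,-0.06,-0.09],"angular":[-0.2,-0.15,0]},{"dp":[3,-0.06,-0.09],"angular":[-0.2,-0.15,0]}]';python3 - <<'E'
from h import *
st();plan((.6096,.0554,.16),-12)
p,d=env.read_camera("side"); cv2.imwrite("pics/side8.png",p[:,:,::-1])
c=p[150:230,290:370,::-1]; cv2.imwrite("pics/side8c.png",cv2.resize(c,None,fx=7,fy=7,interpolation=cv2.INTER_CUBIC))
E
```

```text
t: 13.05
ee_pos: [0.6089, 0.0563, 0.1668]
tool_rot: [0.703, 0.074, 0.704, -0.073]
contact_force: [-0.3, -0.1, -1.3]
width: 0.0256
t 13.05 ee [0.6089 0.0563 0.1668] F [-0.29 -0.1  -1.33] w 0.0256 q [0.03 0.49 1.41 0.   1.24 0.24]
k 0 angular [ 0.04 -0.08 -0.03]
k 180 angular [-1.7996e+02  4.0000e-02 -1.3000e-01]
dp cm [ 0.68 -0.08  0.09] tool axes in world:
 [[-0.001  0.001 -1.   ]
 [ 0.207  0.978  0.   ]
 [ 0.978 -0.207 -0.001]]
```

View pics/side8c.png

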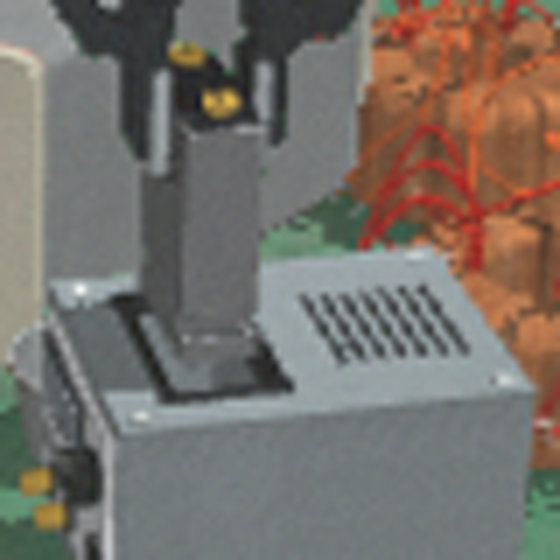

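```bash
python3 -m pendant '[{"dp":[0.2,-0.05,0.07],"angular":[0,0,0]},{"dp":[0.5,-0.05,0.07],"angular":[0,0,0]},{"dp":[0.8,-0.05,0.07],"angular":[0,0,0]}]' | egrep 'ee|cont';python3 -m pendant '[{"dp":[0.2,0,0],"angular":[0,0,0]},{"dp":[0.4,0,0],"angular":[0,0,0]}]' | egrep 'ee|cont'
```

```text
ee_pos: [0.61, 0.0556, 0.1595]
contact_force: [0.2, 0.4, -0.9]
ee_pos: [0.6099, 0.0555, 0.1553]
contact_force: [-0.2, -0.1, -1.5]
```

```bash
for i in 1 2; do python3 -m pendant '[{"dp":[0.2,0,0],"angular":[0,0,0]},{"dp":[0.4,0,0],"angular":[0,0,0]}]' | egrep 'ee|cont'; done
```

```text
ee_pos: [0.6099, 0.0555, 0.151]
contact_force: [0.1, 0.4, -1.8]
ee_pos: [0.6099, 0.0555, 0.1468]
contact_force: [0.9, 0.1, -2.6]
```

```bash
for i in 1 2; do python3 -m pendant '[{"dp":[0.2,0,0],"angular":[0,0,0]},{"dp":[0.4,0,0],"angular":[0,0,0]}]' | egrep 'ee|cont'; done
```

```text
ee_pos: [0.6099, 0.0556, 0.1425]
contact_force: [-0.2, -0.2, -1.9]
ee_pos: [0.6099, 0.0556, 0.1383]
contact_force: [0.2, -0.1, -2.3]
```

In the bay freely. Continue down to the carrier (TCP ≈ 0.116).

```bash
for i in 1 2; do python3 -m pendant '[{"dp":[0.25,0,0],"angular":[0,0,0]},{"dp":[0.5,0,0],"angular":[0,0,0]},{"dp":[0.7,0,0],"angular":[0,0,0]}]' | egrep 'ee|cont'; done
```

```text
ee_pos: [0.6098, 0.0556, 0.1309]
contact_force: [0.2, -0.6, -1.3]
ee_pos: [0.6098, 0.0556, 0.1236]
contact_force: [-0.2, 0.6, -1.7]
```

```bash
for i in 1 2 3; do python3 -m pendant '[{"dp":[0.1,0,0],"angular":[0,0,0]},{"dp":[0.2,0,0],"angular":[0,0,0]}]' | egrep 'ee|cont'; done
```

```text
ee_pos: [0.6097, 0.0556, 0.1214]
contact_force: [0.7, -0.7, -2.9]
ee_pos: [0.6098, 0.0556, 0.1194]
contact_force: [-1.3, 0.3, -1.8]
ee_pos: [0.6098, 0.0556, 0.1173]
contact_force: [0.3, -0.9, -1.4]
```

```bash
for i in 1 2; do python3 -m pendant '[{"dp":[0.1,0,0],"angular":[0,0,0]},{"dp":[0.2,0,0],"angular":[0,0,0]}]' | egrep 'ee|cont'; done
```

```text
ee_pos: [0.6099, 0.0556, 0.1156]
contact_force: [-1.5, 0.3, 3.2]
ee_pos: [0.6099, 0.0556, 0.1139]
contact_force: [-2.6, -0.2, 3.1]
```

```bash
python3 -m pendant '[{"dp":[-0.15,0,0],"angular":[0,0,0]},{"dp":[-0.15,0,0],"angular":[0,0,0]}]' | egrep 'ee|cont'; python3 -m pendant '[{"dp":[0,0,0],"angular":[0,0,0]},{"dp":[0,0,0],"angular":[0,0,0]},{"dp":[0,0,0],"angular":[0,0,0]},{"dp":[0,0,0],"angular":[0,0,0]}]' -0.1 | egrep 'ee|cont|wid'
python3 -m pendant '[{"dp":[-1,0,0],"angular":[0,0,0]},{"dp":[-3,0,0],"angular":[0,0,0]},{"dp":[-5,0,0],"angular":[0,0,0]},{"dp":[-6,0,0],"angular":[0,0,0]},{"dp":[-6,0,0],"angular":[0,0,0]},{"dp":[-6,0,0],"angular":[0,0,0]}]' | egrep 'ee|cont|wid'
python3 - <<'E'
from h import *
st();plan((.6100,.0580,.16),-12)
for n in("side",):
    p,d=env.read_camera(n); cv2.imwrite("pics/side9.png",p[:,:,::-1])
c=p[140:230,290:380,::-1]; cv2.imwrite("pics/side9c.png",cv2.resize(c,None,fx=6,fy=6,interpolation=cv2.INTER_CUBIC))
E
```

```text
ee_pos: [0.61, 0.0556, 0.1158]
contact_force: [-2.7, 0.5, 3.3]
ee_pos: [0.61, 0.0556, 0.1157]
contact_force: [0.3, -0.7, 0.1]
width: 0.0469
ee_pos: [0.61, 0.0556, 0.1757]
contact_force: [0.5, 0.0, -1.3]
width: 0.0468
t 16.52 ee [0.61   0.0556 0.1757] F [ 0.47  0.03 -1.34] w 0.0468 q [0.03 0.48 1.4  0.   1.26 0.24]
k 0 angular [ 0.02  0.06 -0.06]
k 180 angular [-1.7998e+02  1.0000e-01  9.0000e-02]
dp cm [ 1.57  0.24 -0.05] tool axes in world:
 [[ 0.001  0.001 -1.   ]
 [ 0.208  0.978  0.001]
 [ 0.978 -0.208  0.001]]
```

View pics/side9c.png

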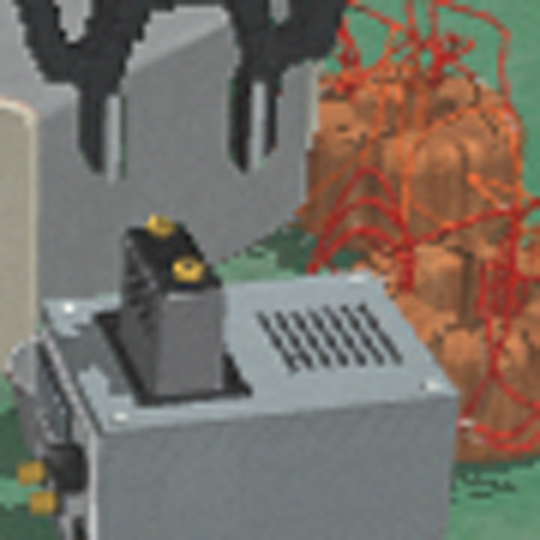

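```bash
python3 -m pendant '[{"dp":[0,0.25,-0.05],"angular":[0,0,0]},{"dp":[0,0.25,-0.05],"angular":[0,0,0]},{"dp":[0,0.25,-0.05],"angular":[0,0,0]},{"dp":[0.8,0.25,-0.05],"angular":[0,0,0]},{"dp":[1.8,0.25,-0.05],"angular":[0,0,0]},{"dp":[2.3,0.25,-0.05],"angular":[0,0,0]},{"dp":[2.3,0.25,-0.05],"angular":[0,0,0]}]' 1
python3 - <<'E'
from h import *
st();plan((.6100,.0580,.143),-12)
p,d=env.read_camera("side")
c=p[140:230,290:380,::-1]; cv2.imwrite("pics/side10c.png",cv2.resize(c,None,fx=6,fy=6,interpolation=cv2.INTER_CUBIC))
E
```

```text
t: 17.15
ee_pos: [0.6089, 0.0581, 0.1497]
tool_rot: [0.702, 0.074, 0.704, -0.074]
contact_force: [-0.4, 0.7, -0.8]
width: 0.0002
t 17.15 ee [0.6089 0.0581 0.1497] F [-0.36  0.67 -0.85] w 0.0002 q [0.03 0.51 1.42 0.   1.21 0.24]
k 0 angular [ 0.02 -0.2   0.  ]
k 180 angular [-179.98   -0.     -0.32]
dp cm [0.67 0.02 0.11] tool axes in world:
 [[-0.003  0.001 -1.   ]
 [ 0.208  0.978 -0.   ]
 [ 0.978 -0.208 -0.004]]
```

View pics/side10c.png

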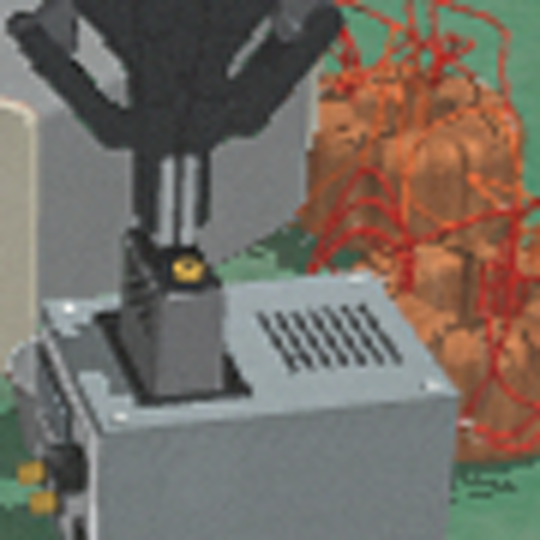

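```bash
python3 -m pendant '[{"dp":[0.2,0,0.08],"angular":[0,-0.2,0]},{"dp":[0.5,0,0.08],"angular":[0,-0.2,0]},{"dp":[0.8,0,0.08],"angular":[0,-0.2,0]},{"dp":[1.0,0,0.08],"angular":[0,-0.2,0]}]' | egrep 'ee|cont'; python3 -m pendant '[{"dp":[0.2,0,0],"angular":[0,0,0]},{"dp":[0.5,0,0],"angular":[0,0,0]},{"dp":[0.7,0,0],"angular":[0,0,0]}]'| egrep 'ee|cont'
```

```text
ee_pos: [0.6102, 0.058, 0.1407]
contact_force: [-0.4, 0.1, 4.2]
ee_pos: [0.6103, 0.0579, 0.1338]
contact_force: [-0.8, -0.8, 5.4]
```

```bash
python3 -m pendant '[{"dp":[0.2,0,0],"angular":[0,0,0]},{"dp":[0.5,0,0],"angular":[0,0,0]},{"dp":[0.7,0,0],"angular":[0,0,0]}]'| egrep 'ee|cont'; python3 -m pendant '[{"dp":[0.15,0,0],"angular":[0,0,0]},{"dp":[0.25,0,0],"angular":[0,0,0]}]'| egrep 'ee|cont'
```

```text
ee_pos: [0.6104, 0.0579, 0.1268]
contact_force: [-0.8, 0.2, 6.2]
ee_pos: [0.6105, 0.058, 0.1244]
contact_force: [-1.0, -0.2, 5.9]
```

```bash
for i in 1 2 3; do r=$(python3 -m pendant '[{"dp":[0.13,0,-0.01],"angular":[0,0,0]}]'); echo "$r" | egrep 'ee|cont'; done
```

```text
ee_pos: [0.6105, 0.0579, 0.1233]
contact_force: [-1.9, -0.3, 6.3]
ee_pos: [0.6105, 0.058, 0.1222]
contact_force: [-2.2, -0.4, 6.4]
ee_pos: [0.6106, 0.058, 0.1211]
contact_force: [-1.1, -0.7, 6.6]
```

```bash
for i in 1 2; do r=$(python3 -m pendant '[{"dp":[0.13,0,-0.01],"angular":[0,0,0]}]'); echo "$r" | egrep 'ee|cont'; done
```

```text
ee_pos: [0.6107, 0.058, 0.1202]
contact_force: [-1.3, -0.7, 7.3]
ee_pos: [0.6108, 0.058, 0.1192]
contact_force: [-1.9, -0.1, 9.9]
```

```bash
for i in 1 2; do r=$(python3 -m pendant '[{"dp":[0.13,0,-0.01],"angular":[0,0,0]}]'); echo "$r" | egrep 'ee|cont'; done
```

```text
ee_pos: [0.6111, 0.058, 0.1188]
contact_force: [-2.1, 0.3, 13.1]
ee_pos: [0.6115, 0.058, 0.1187]
contact_force: [-5.2, 0.2, 17.2]
```

```bash
python3 -m pendant '[{"dp":[-0.5,0,0],"angular":[0,0,0]},{"dp":[-1.2,0,0],"angular":[0,0,0]},{"dp":[-2.5,0,0],"angular":[0,0,0]},{"dp":[-4.5,0,0],"angular":[0,0,0]},{"dp":[-6.5,0,0],"angular":[0,0,0]},{"dp":[-8,0,0],"angular":[0,0,0]},{"dp":[-8,0,0],"angular":[0,0,0]}]'
python3 - <<'E'
from h import *
st();plan((.45,.2,.25),20)
p,d=env.read_camera("side");np.save("pics/side11.npy",d);cv2.imwrite("pics/side11.png",p[:,:,::-1])
c=p[140:230,290:380,::-1]; cv2.imwrite("pics/side11c.png",cv2.resize(c,None,fx=6,fy=6,interpolation=cv2.INTER_CUBIC))
E
```

```text
t: 19.37
ee_pos: [0.6118, 0.0581, 0.2028]
tool_rot: [0.708, 0.074, 0.698, -0.073]
contact_force: [-1.1, 0.5, 0.8]
width: -0.0004
t 19.37 ee [0.6118 0.0581 0.2028] F [-1.13  0.47  0.8 ] w -0.0004 q [ 0.04  0.46  1.37 -0.    1.3   0.24]
k 0 angular [-31.98   0.86   0.04]
k 180 angular [ 1.4802e+02  6.0000e-02 -1.1500e+00]
dp cm [ -4.96  10.54 -18.71] tool axes in world:
 [[ 0.015  0.    -1.   ]
 [ 0.208  0.978  0.003]
 [ 0.978 -0.208  0.015]]
```

View pics/side11c.png

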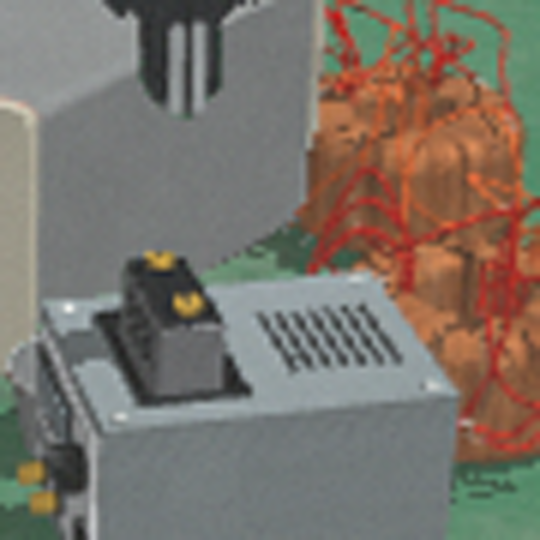

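```bash
python3 -m pendant '[{"dp":[-2,0,-2],"angular":[0,0.8,0]},{"dp":[-4,0,-5],"angular":[0,0.8,0]},{"dp":[-5,0,-9],"angular":[0,0.8,0]},{"dp":[-5,0,-13],"angular":[0,0.8,0]},{"dp":[-5,0,-17],"angular":[0,0.8,0]},{"dp":[-5,0,-20],"angular":[0,0.8,0]},{"dp":[-5,0,-20],"angular":[0,0.8,0]},{"dp":[-5,0,-20],"angular":[0,0.8,0]}]'
python3 - <<'E'
from h import *
for n in("side","top"):
    p,d=env.read_camera(n);cv2.imwrite(f"pics/{n}12.png",p[:,:,::-1]);P=cloud(n,d)
    c=np.array([.61,.0592]);m=(np.hypot(P[...,0]-c[0],P[...,1]-c[1])<.03)&(P[...,2]>.11)&(P[...,2]<.16);print(n,m.sum(),np.percentile(P[m][:,2],[10,50,90]).round(4))
    c=np.array([.4613,.2177]);m=(np.hypot(P[...,0]-c[0],P[...,1]-c[1])<.015)&(P[...,2]>.05)&(P[...,2]<.11);print(n,"old",m.sum(),np.percentile(P[m][:,2],[50,90]).round(4) if m.sum() else "")
E
```

```text
t: 20.08
ee_pos: [0.4143, 0.0998, 0.2482]
tool_rot: [0.703, 0.074, 0.704, -0.072]
contact_force: [0.6, -0.3, 0.8]
width: 0.0001
side 153 [0.116  0.1265 0.131 ]
side old 76 [0.0893 0.0913]
top 250 [0.1217 0.1288 0.1332]
top old 110 [0.091  0.0945]
```

View pics/side12.png

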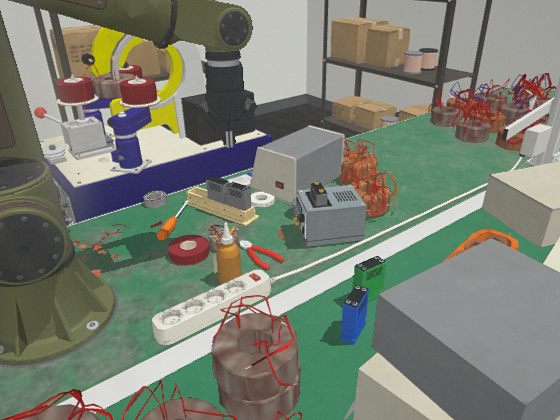

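View pics/top12.png

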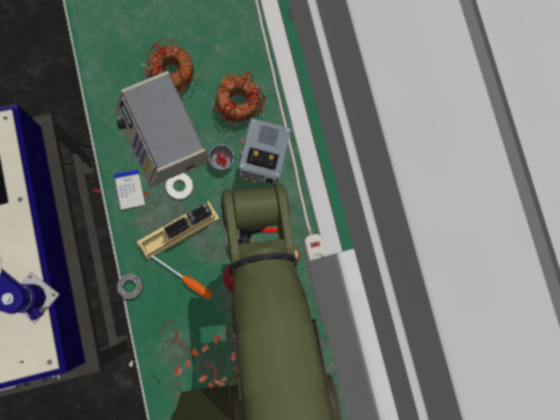

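New module in the bay with its cap at 128.8 mm (128 mm expected when held). Old module in the right pocket with its cap at 91 mm (92 mm expected), blank in the middle pocket, left pocket empty. Handing in.

```bash
python3 -c "
from workcell import env
print(env.job_done(), env.get_state()['t'])"
```

```text
the job is handed in; nothing more can be done
the job is handed in; nothing more can be done
```

The modules are swapped and the job is handed in, at about 20 s on the robot's clock. The brass-terminal module is held in the bay, and the old module stands in the rack's right-hand pocket.

- **Release and removal:** I pressed the old module down with shut fingers until the stop was felt. The press read at most about 16 N upward. The catch let go, and I lifted the module out and stood it in the right-hand pocket.
- **Fitting:** I took the new module from the left pocket and lowered it into the bay without jamming. I then pressed between its terminals to the stop, where the last reading was 17.2 N.
- **Last checks:**

| Module | Place | Cap height measured (mm) | Cap height expected (mm) |
|---|---|---|---|
| New | bay | 128.8 (top camera), 126.5 (side camera) | 128 when held |
| Old | right pocket | 91 | 92 |

- **Other things:** The plain-topped module is still in the middle pocket. In the last pictures the other things on the bench look unmoved, but the arm hid part of the cutters and toroid from above.
- **Did not go cleanly:**
  - When the old module reached the rack floor, the wrist force read about 42 N for a moment before I backed off. It was the held module pressing on the pocket floor.
  - During the presses there was also some sideways force, up to about 9 N. With it, the total force was about 19 N on the first press and 18 N on the second, close to the 20 N limit.
  - The side and top cameras disagreed by 2 to 4 mm; I worked from offsets measured against the rack and tester themselves.

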